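# Snap a duplicating flask shut on its indexing turntable

## Task

Close the duplicating flask on the indexing turntable: press the orange snap tab at the open front with the leaning gripper until it clicks fully home, then turn the turntable on to its next stop by its pegs and do the same until all three tabs are home. How high the flask stands on its spindle is not known, so feel for the tabs and press gently, so that the lid does not crack; do not push against the clear guard, leave the things lying around where they are, and finish with the turntable resting in one of its stops.

Things in the scene. Friction and masses are not known exactly. Their poses are not given: they have to be found in the camera images.
- indexer: Fixed stand: grey round base, 272 mm across, 20 mm high. Origin: centre of its underside, on the turntable's upright axis. Its -x axis points to its open front (red mark on the base, turned towards the robot and to its right). On a spindle it bears a round aluminium turntable, 236 mm across, with the flask. The spindle's height is set anew each time: see the turntable.
- turntable (a joint): Turntable angle, rad, counter-clockwise from above; stops at multiples of 2.094, where a detent draws it (0.4 N m to leave; may rest 0.07 off). At 0 tab_1 is at the front, at 2.094 tab_3, at 4.189 tab_2, at -2.094 tab_2, at -4.189 tab_3; starts near 0. HEIGHT: turntable, flask, tabs and pegs all stand 4 to 13 mm lower than the heights given here; find how much by touch.
- stand_top (a point): Point on the turntable's axis 112 mm above the bench, fixed to the stand: where the centre of the blue lid's top (120 mm across) lies when the spindle is fully up. A black knob stands 19 mm above the lid; the grey flask below is 148 mm across at its foot. Turntable top: 64 mm below this point. On the turntable, half-way between tabs, stand three pegs to push it round by.
- peg_circle (a point): Fixed point at the front of the circle on which the pegs travel: 105 mm from the axis towards the stand's front, 85 mm above the bench, where a peg's top would be with the spindle fully up. In a stop one peg stands 60 degrees to the left and one 60 degrees to the right of it along that circle. Pegs: 37 mm tall, steel, 12 mm thick, with black 14 mm caps.
- guard: Clear splash guard fixed on the indexer, same origin and axes: curved wall round the rear (130 mm from the axis, 75 degrees either side of the rear) and a flat yellow-rimmed roof, 181 to 188 mm above the bench, over the rear half, with a 97 mm wide tongue to 72 mm in front of the axis. A gripper pointing straight down cannot press the front tab; leaning back 30 to 45 degrees it can.
- tab_1 (a joint): Orange snap tab, rad: 0 open (slopes 14 degrees down outward), 0.52 home (44 degrees). 28 mm wide, 33 long, 4 thick, hinged 62 mm from the axis, 106 mm up (spindle fully up); press its outer face 20 mm from the hinge (10 mm travel). Pressed square it resists with about 7 N at first, then less, snaps home past 0.42 onto a hard stop and stays; released sooner it springs open.
- tab_2 (a joint): Orange snap tab, rad: 0 open (slopes 14 degrees down outward), 0.52 home (44 degrees). 28 mm wide, 33 long, 4 thick, hinged 62 mm from the axis, 106 mm up (spindle fully up); press its outer face 20 mm from the hinge (10 mm travel). Pressed square it resists with about 7 N at first, then less, snaps home past 0.42 onto a hard stop and stays; released sooner it springs open.
- tab_3 (a joint): Orange snap tab, rad: 0 open (slopes 14 degrees down outward), 0.52 home (44 degrees). 28 mm wide, 33 long, 4 thick, hinged 62 mm from the axis, 106 mm up (spindle fully up); press its outer face 20 mm from the hinge (10 mm travel). Pressed square it resists with about 7 N at first, then less, snaps home past 0.42 onto a hard stop and stays; released sooner it springs open.
- plaster_cast: Bystander: cream plaster dental cast, about 66x68x29 mm. Origin at the centre of its underside.
- brown_bottle: Bystander: small brown bottle with a black cap, 40 mm wide, 62 mm high. Origin at the centre of its underside.
- cream_pot: Bystander: small pot with a red cap, 41 mm wide, 44 mm high. Origin at the centre of its underside.
- foil_pouch: Bystander: crushed silver foil pouch, 67x82 mm, 68 mm high. Origin at the centre of its underside.
- pink_wax: Bystander: pink wax stick lying flat, about 85 mm long, 9 mm high. Origin at the centre of its underside.
- red_wax: Bystander: red wax stick lying flat, 43x83x9 mm over its turned extent. Origin at the centre of its underside.
- wax_carver: Bystander: thin wax carver lying flat, 144 mm long, 8 mm high. Origin at the centre of its underside.

How it is judged:
On the way, in this order (a step that is already met when the one before it is completed fails the run):
1. a first tab has snapped home (value of joint any of tab_1, tab_2, tab_3 above 0.44 rad), for 0.2 s.
2. two tabs have snapped home ((value of joint each of tab_1, tab_2 above 0.44 rad or value of joint each of tab_2, tab_3 above 0.44 rad or value of joint each of tab_1, tab_3 above 0.44 rad)), for 0.2 s.
3. all three tabs have snapped home (value of joint each of tab_1, tab_2, tab_3 above 0.44 rad), for 0.2 s.
At the end, for the whole second after the job is handed in: All three tabs are home (each joint above 0.44 of 0.52 rad), and the turntable is at rest within 0.1 rad of one of its stops (all of step 3 and (value of joint turntable between -8.478 and -8.278 rad or value of joint turntable between -6.383 and -6.183 rad or value of joint turntable between -4.289 and -4.089 rad or value of joint turntable between -2.194 and -1.994 rad or value of joint turntable between -0.1 and 0.1 rad or value of joint turntable between 1.994 and 2.194 rad or value of joint turntable between 4.089 and 4.289 rad or value of joint turntable between 6.183 and 6.383 rad or value of joint turntable between 8.278 and 8.478 rad) and velocity of joint turntable between -0.1 and 0.1 rad/s); the robot touches nothing.
It fails at once if the flask or turntable was pushed with more than 80 N (the lid cracks) (contact force between turntable and anything else above 80 N).
It fails at once if the guard was pushed with more than 15 N (contact force between guard and anything else above 15 N).
It fails at once if one of the things lying around was moved more than 30 mm (distance of any of plaster_cast, brown_bottle, cream_pot, foil_pouch, pink_wax, red_wax, wax_carver from where it was at the start of the episode above 0.03 m).
It also fails if it takes over 72 s, if anything falls off the work surface, if the arm or the gripper's body presses on something with over 40 N, if the wrist force passes 120 N, or if a joint passes its speed limit or range.

## Robot

A 6-joint arm with a two-finger parallel gripper is mounted at the origin on a cart in front of the work surface, level with it; the furniture and walls round the work are solid. World frame = base frame: x ahead of the robot, y to its left, z up, the work surface at z = 0. Lengths are in m, angles in rad, forces in N, time in s.
With the tool pointing down it reaches from about 0.35 to 0.775 m from the base axis. Payload 5.5 kg.
Tool frame: the origin (TCP) lies at the very end of the fingers, on their centre line; the grasp point (between the pads) lies 19 mm behind it; z points along the fingers, y is the line along which they close (so a half turn about z gives the same grasp; the last joint's range is limited). The gripper opens to 85 mm and grips with 20 to 120 N. Pads are 22 mm wide; open, the fingers measure 114 mm over their backs; the gripper's body (76 mm by 85 mm) begins 54 mm behind the grasp point. The pads swing forward as they close: fully open they stand 13 mm farther back than shut.
Start: joints at [-1.263, 0.313, 0.046, 1.304, 0, 1.431], TCP at [0.249, -0.518, 0.204] pointing down, gripper open.
Joint ranges: [-2.76, 2.76], [-0.86, 1.69], [-1.03, 1.26], [-2.2, 2.34], [-1.47, 1.5], [-3.14, 3.14]. Speed limits (rad/s): [2.57, 2.57, 3.14, 3.14, 3.14, 3.14].

## Interface

Orientations are given as a unit quaternion [w, x, y, z].
In Python, from workcell import get_state, read_camera, hand_in gives the robot as it stands.
- The arm moves only by the tool send_rows, never from a script. Its argument "increments" is a list of rows, each an object of numbers: "dx", "dy", "dz": the shift along the world's x, y, z in units of 25 mm (1.0 is 25 mm); "roll": the turn about the world's z in units of 8 degrees (1.0 is 8 degrees); "claw": the opening, from -1 (shut) to 1 (fully open). In form: [{"dx": .., "dy": .., "dz": .., "roll": .., "claw": ..}, ...]. A call has exactly 5 rows; each row is the pose to reach, as a shift and turn from the pose commanded when the call began; what a row does not reach only later rows make up. A row lasts 1/8 s, in which the tool goes at most 62.5 mm and 10.7 degrees, less where a joint would pass 70% of its speed; a pose out of reach is approached as far as the arm can. A call with a gripper value outside its range is refused whole. The fingers move at their own pace and stop on an object; "grip_force" is the grip in N (left out, the last holds). Time passes only in rows, so rows that repeat a pose let the fingers close, or fill a call up. It gives the time, the measured TCP pose, the force, the opening and the grip force at its end, in the units of the state.
- get_state(): the state, without advancing time (a new reading comes with each control period).
- read_camera(name): name is "scene" or "top"; returns a dict with "image" (480x640x3 uint8, blue, green, red), "fx", "fy", "cx", "cy" (pixels), "world_to_cam" (4x4, takes a point from world to camera coordinates). Camera axes: x right, y up, looking along -z (the intrinsics and any distortion apply to the point x, -y, -z); pixel columns grow to the right and rows downward; lengths in m; the calibration is good to about 2 mm. A picture is of the moment at which its call begins. There is no depth.
- hand_in(): hands the job in; it is judged then, once.
The state is a dict: "clock": time; "joint_pos": joint angles; "qvel": joint speeds; "tau": joint torques, N m; "tcp_pos": TCP position; "orientation": TCP orientation; "wrist_force": force on the tool from outside, world axes, zero at the start; "ft_torque": the same for the moment, N m; "finger_gap": finger opening in m; "grip_force": force on a finger pad.
Only numpy, scipy, OpenCV 4.12 (cv2) and the standard library are available. Lean on these libraries where they do the work, as an engineer would, in place of code of your own. Each camera call takes 0.05 s, during which the arm holds its last target. There are 200 camera calls.

## Working session

There is one attempt and no reset: what is moved stays moved. The work goes in short steps, Python scripts to look and compute and a tool call to move; the robot and the scene stay as the last step left them, time stands still between calls to the robot, and variables do not carry over. Pictures are saved under pics/ and viewed, at most 10 in all, crops included, and the job is handed in when it is done.

Besides the shell and the picture viewer there is one more tool, called after "Request:" by a JSON object that holds its "fn" and its "kwargs". send_rows: Moves the arm, as the interface text tells. Its arguments: {"type":"object","properties":{"increments":{"type":"array","items":{"type":"object","properties":{"dx":{"type":"number"},"dy":{"type":"number"},"dz":{"type":"number"},"roll":{"type":"number"},"claw":{"type":"number"}}}},"grip_force":{"type":"number"}},"required":["increments"]}

```bash
mkdir -p pics; ls
python3 - <<'E'
from workcell import get_state, read_camera
import cv2,numpy as np
s=get_state(); print(s)
for n in("scene","top"):
    c=read_camera(n); cv2.imwrite(f"pics/{n}0.png",c["image"]); np.savez(f"{n}0.npz",**{k:v for k,v in c.items()})
    print(n,{k:v for k,v in c.items() if k!="image"})
E
```

```text
pics
{'clock': 0.0, 'joint_pos': array([-1.26262911e+00,  3.13972348e-01,  4.49891285e-02,  1.30360640e+00,
       -5.86767165e-06,  1.43117116e+00]), 'qvel': array([ 9.04574739e-04,  2.56670797e-03,  5.22863142e-06, -4.95071802e-04,
       -6.78526023e-04,  1.81691686e-04]), 'tau': array([-1.04946305e-04, -4.80627966e+01,  2.98534119e+01,  1.94042333e-02,
       -1.10353049e-04, -1.85978593e-05]), 'tcp_pos': array([ 0.24876706, -0.51778191,  0.20262903]), 'orientation': array([-8.93219368e-04,  9.75039387e-01,  2.22030155e-01, -7.83954877e-05]), 'wrist_force': array([ 0.23504062,  0.66722457, -1.09278784]), 'ft_torque': array([-0.03409327,  0.00962266, -0.05298023]), 'grip_force': 0.0, 'finger_gap': 0.08529240679170456}
scene {'fx': 480.48224464022684, 'fy': 480.48224464022684, 'cx': 320.6734965803511, 'cy': 237.97712633449743, 'world_to_cam': array([[ 0.45542116, -0.89025042,  0.00676413, -0.17067552],
       [ 0.6715917 ,  0.34853075,  0.65382789, -0.43632801],
       [-0.58442806, -0.29322432,  0.75661307, -1.02193474],
       [ 0.        ,  0.        ,  0.        ,  1.        ]])}
top {'fx': 570.8888498492819, 'fy': 570.8888498492819, 'cx': 322.84577297646973, 'cy': 235.7873863973381, 'world_to_cam': array([[ 0.00644347, -0.99996922, -0.00447736,  0.06101377],
       [ 0.99752691,  0.00611423,  0.07001908, -0.53953548],
       [-0.06998955, -0.00491745,  0.9975356 , -1.39375179],
       [ 0.        ,  0.        ,  0.        ,  1.        ]])}
```

View pics/scene0.png

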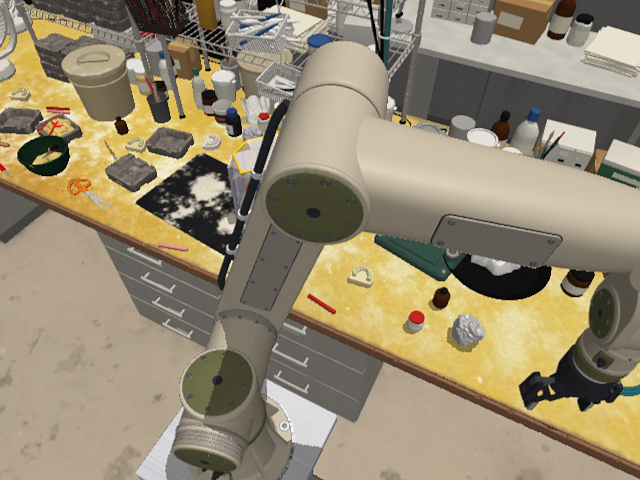

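View pics/top0.png

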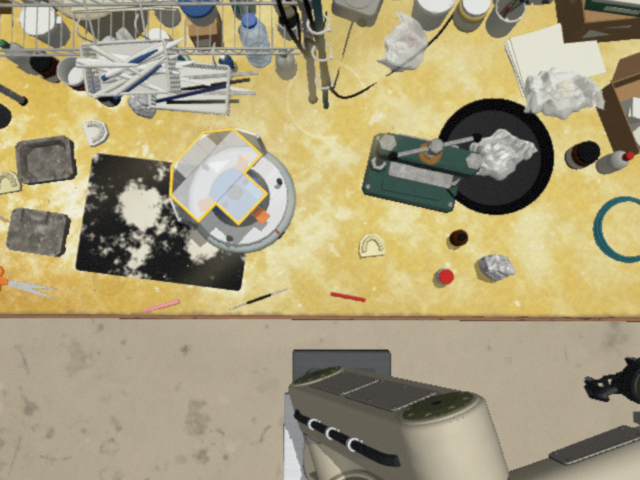

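```bash
cat > h.py <<'E'
import numpy as np
def ray(c,u,v,z):
    W=c["world_to_cam"];R=W[:3,:3];t=W[:3,3]
    d=R.T@np.array([(u-c["cx"])/c["fx"],-(v-c["cy"])/c["fy"],-1.]);o=-R.T@t
    return o+d*(z-o[2])/d[2]
def proj(c,p):
    q=c["world_to_cam"][:3,:3]@np.asarray(p)+c["world_to_cam"][:3,3]
    return np.array([c["cx"]+c["fx"]*q[0]/-q[2],c["cy"]-c["fy"]*q[1]/-q[2]])
E
python3 - <<'E'
import cv2,numpy as np
from h import *
c=dict(np.load("top0.npz"));im=c["image"]
hsv=cv2.cvtColor(im,cv2.COLOR_BGR2HSV)
cv2.imwrite("pics/crop.png",cv2.resize(im[110:270,150:330],None,fx=4,fy=4,interpolation=cv2.INTER_CUBIC)[:600])
for nm,lo,hi,z in(("orange",(5,150,140),(14,255,255),.095),("red",(0,150,90),(4,255,255),.02),("blue",(100,60,80),(125,255,255),.11)):
    m=np.zeros(im.shape[:2],np.uint8);m[110:270,150:330]=cv2.inRange(hsv,lo,hi)[110:270,150:330]
    n,l,st,ce=cv2.connectedComponentsWithStats(m)
    for i in range(1,n):
        if st[i,4]>4:print(nm,st[i],ce[i],ray(c,*ce[i],z))
E
```

```text
orange [252 208   5   5   5] [254. 210.] [0.59357126 0.22621403 0.095     ]
orange [255 209  14  14 116] [261.31896552 215.54310345] [0.5805834  0.20882237 0.095     ]
blue [248 172  11  11  28] [252.85714286 176.71428571] [0.6699282  0.22814669 0.11      ]
blue [213 207  14  10  40] [219.5  211.25] [0.5884501 0.3044906 0.11     ]
```

View pics/crop.png

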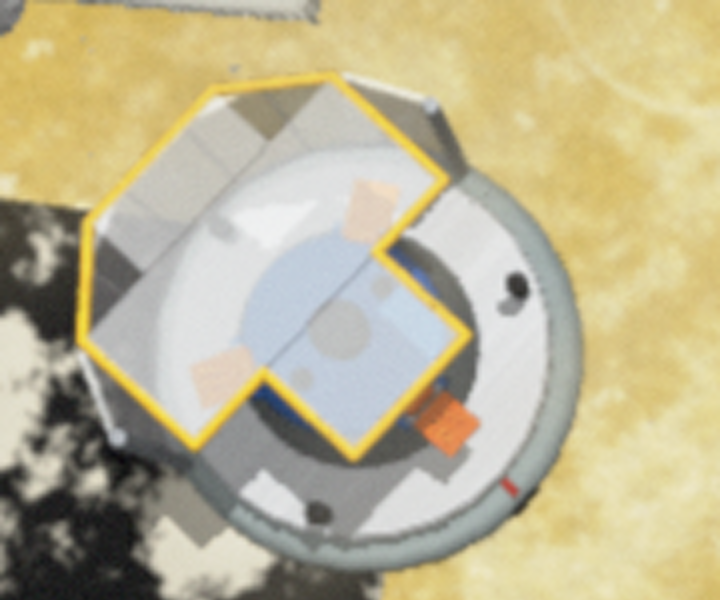

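Run:
```python
import numpy as np
from h import *
c=dict(np.load("top0.npz"))
P=lambda u,v,z:ray(c,150+u/4,110+v/4,z)
a,b,i1,i2=[P(*q,.188)[:2] for q in((470,334),(353,460),(377,252),(264,372))]
print("width",np.linalg.norm(a-b),"len",np.linalg.norm(a-i1),np.linalg.norm(b-i2))
f=(a-i1)+(b-i2);f/=np.linalg.norm(f);g=(a-b)/np.linalg.norm(a-b)
print("front dir",f,np.degrees(np.arctan2(f[1],f[0])),"perp",np.degrees(np.arctan2(-g[0],g[1])))
mid=(a+b)/2;print("axis from tongue",mid-.072*f)
p1,p2=P(517,285,.077)[:2],P(319,513,.077)[:2];print("pegs",p1,p2,np.linalg.norm(p1-p2),"exp",2*.105*np.sin(np.pi/3))
m=(p1+p2)/2; d=p1-p2;n=np.array([d[1],-d[0]])/np.linalg.norm(d);n*=np.sign(n@f);print("axis pegs",m-n*.0525,"dir",np.degrees(np.arctan2(n[1],n[0])))
r=P(509,487,.02)[:2];t=P(447,424,.092)[:2];k=P(340,328,.123)[:2];print("red",r,"tab",t,"knob",k)
o=m-n*.0525
for q in(r,t):print(np.linalg.norm(q-o),np.degrees(np.arctan2(*(q-o)[::-1])),np.linalg.norm(q-k))
```

```text
width 0.09387281927994516 len 0.06858068928292332 0.0690080448221173
front dir [-0.67696008 -0.73601973] -132.60654757246303 perp -132.10932450884846
axis from tongue [0.63331723 0.26986499]
pegs [0.66508927 0.16914583] [0.52786012 0.28508808] 0.17965089527377143 exp 0.1818653347947321
axis pegs [0.6303569 0.2672199] dir -130.19381985185547
red [0.54840043 0.17732124] tab [0.57982461 0.20813289] knob [0.63183537 0.26713342]
0.12164962678941715 -132.35398867087292 0.12258717669698097
0.07774822692755355 -130.5376685622245 0.07865227888554588
```

Request:
{"fn": "send_rows", "kwargs": {"increments": [{"dz":1},{"dz":2},{"dx":1,"dz":2},{"dx":2,"dy":2,"dz":2},{"dx":2,"dy":2,"dz":2}]}}

```text
schema error: expected keys dx, dy, dz, roll, claw
```

Run:
```python
from workcell import get_state
s=get_state();print(s)
```

```text
{'clock': 0.1, 'joint_pos': array([-1.26260820e+00,  3.13950424e-01,  4.51013230e-02,  1.30358352e+00,
       -4.65433495e-06,  1.43121345e+00]), 'qvel': array([-0.00162269, -0.00245096,  0.00287712, -0.00032471,  0.00045808,
       -0.00092787]), 'tau': array([ 2.84008347e-03, -4.81724918e+01,  2.99245298e+01,  1.27631912e-02,
       -1.50438423e-04,  1.69803712e-06]), 'tcp_pos': array([ 0.24879953, -0.51784341,  0.20268734]), 'orientation': array([-8.15044900e-04,  9.75041827e-01,  2.22019744e-01, -7.12091225e-05]), 'wrist_force': array([0.41787232, 0.81289981, 0.36711849]), 'ft_torque': array([ 0.04346906,  0.04956698, -0.01431968]), 'grip_force': 0.0, 'finger_gap': 0.08550850418385043}
```

Request:
{"fn": "send_rows", "kwargs": {"increments": [{"dx":0,"dy":0,"dz":1,"roll":0,"claw":1},{"dx":0.5,"dy":1,"dz":2,"roll":0,"claw":1},{"dx":1,"dy":3,"dz":3,"roll":0,"claw":1},{"dx":2,"dy":5,"dz":4,"roll":0,"claw":1},{"dx":3,"dy":7,"dz":4,"roll":0,"claw":1}]}}

```text
clock: 0.72
tcp_pos: [0.3248, -0.3427, 0.3053]
orientation: [0.002, 0.975, 0.222, 0.001]
wrist_force: [0.4, 0.1, -0.2]
finger_gap: 0.0851
grip_force: 0.0
```

Run:
```python
from workcell import get_state
s=get_state();print({k:s[k] for k in("clock","joint_pos","tcp_pos","orientation","wrist_force")})
```

```text
{'clock': 0.725, 'joint_pos': array([-9.82530846e-01,  9.89248375e-02,  2.35186775e-02,  1.49204287e+00,
        1.61538279e-04,  1.71225532e+00]), 'tcp_pos': array([ 0.32480115, -0.34266365,  0.30526008]), 'orientation': array([1.53465650e-03, 9.75147711e-01, 2.21549392e-01, 6.72644288e-04]), 'wrist_force': array([ 0.36635667,  0.14422917, -0.20957198])}
```

```bash
cat >> h.py <<'E'
A=np.array([.632,.268]);FR=-132.
E=np.array([.324,-.343,.304]) # commanded start, roll 0
def tcp(r,phi,u,zt,off=.05):
    p=np.radians(FR+phi);q=np.radians(FR+u)
    xy=A+r*np.array([np.cos(p),np.sin(p)])+off*np.array([np.cos(q),np.sin(q)])
    return np.array([*xy,zt-.013]),112+u
def plan(cur,roll,pts):
    for a in pts:
        t,ro=tcp(*a);d=(t-cur)/.025;print(a,t.round(4),"d",d.round(2),"roll",round((ro-roll)/8,2))
E
python3 - <<'E'
from h import *
plan(E,0,[(.105,-78,-60,.2),(.105,-78,-60,.055)])
E
```

```text
(0.105, -78, -60, 0.2) [0.4922 0.3309 0.187 ] d [ 6.73 26.96 -4.68] roll 6.5
(0.105, -78, -60, 0.055) [0.4922 0.3309 0.042 ] d [  6.73  26.96 -10.48] roll 6.5
```

Request:
{"fn": "send_rows", "kwargs": {"increments": [{"dx":0.6,"dy":2.4,"dz":0,"roll":1,"claw":1},{"dx":1.2,"dy":4.8,"dz":0,"roll":2,"claw":1},{"dx":1.8,"dy":7.2,"dz":0,"roll":3,"claw":1},{"dx":2.4,"dy":9.6,"dz":0,"roll":4,"claw":1},{"dx":3,"dy":12,"dz":0,"roll":5,"claw":1}]}}

```text
clock: 1.35
tcp_pos: [0.3989, -0.0414, 0.3034]
orientation: [0.0, 0.839, 0.544, 0.0]
wrist_force: [1.1, -0.6, -0.2]
finger_gap: 0.0854
grip_force: 0.0
```

Request:
{"fn": "send_rows", "kwargs": {"increments": [{"dx":0.6,"dy":2.4,"dz":0,"roll":0.5,"claw":1},{"dx":1.2,"dy":4.8,"dz":0,"roll":1,"claw":1},{"dx":1.8,"dy":7.2,"dz":0,"roll":1.5,"claw":1},{"dx":2.4,"dy":9.6,"dz":0,"roll":1.5,"claw":1},{"dx":3,"dy":12,"dz":0,"roll":1.5,"claw":1}]}}

```text
clock: 1.98
tcp_pos: [0.474, 0.2588, 0.3032]
orientation: [0.0, 0.779, 0.627, -0.0]
wrist_force: [1.1, -0.0, 0.6]
finger_gap: 0.0852
grip_force: 0.0
```

Request:
{"fn": "send_rows", "kwargs": {"increments": [{"dx":0.4,"dy":1.5,"dz":0,"roll":0,"claw":1},{"dx":0.73,"dy":2.96,"dz":-1.5,"roll":0,"claw":1},{"dx":0.73,"dy":2.96,"dz":-3.5,"roll":0,"claw":1},{"dx":0.73,"dy":2.96,"dz":-4.7,"roll":0,"claw":1},{"dx":0.73,"dy":2.96,"dz":-4.7,"roll":0,"claw":1}]}}

```text
clock: 2.6
tcp_pos: [0.49, 0.3297, 0.1828]
orientation: [-0.001, 0.779, 0.627, -0.003]
wrist_force: [0.2, 0.3, 0.5]
finger_gap: 0.0854
grip_force: 0.0
```

Run:
```python
from workcell import *
import cv2,numpy as np
c=read_camera("top");cv2.imwrite("pics/t1.png",cv2.resize(c["image"][90:290,120:360],None,fx=3,fy=3,interpolation=cv2.INTER_CUBIC)); np.savez("top1.npz",**c)
s=get_state();print(s["tcp_pos"],s["joint_pos"])
```

```text
[0.49137131 0.33024993 0.18517452] [ 4.56267266e-01  3.54440463e-01  5.95922878e-02  1.27877746e+00
 -9.71449531e-05  2.24249298e+00]
```

View pics/t1.png

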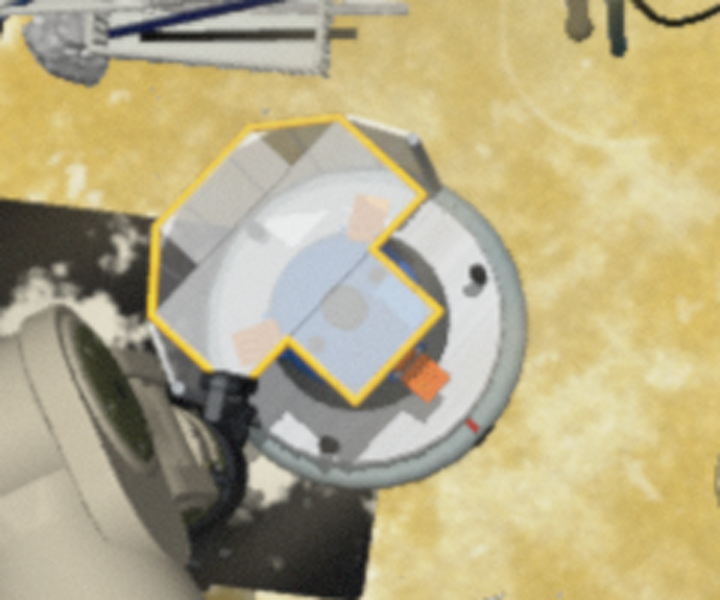

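```bash
cat >> h.py <<'E'
def loc(p):
    d=np.asarray(p)[:2]-A;a=np.radians(FR);f=np.array([np.cos(a),np.sin(a)]);s=np.array([-f[1],f[0]])
    return np.array([d@f,d@s])
E
python3 - <<'E'
from h import *
c=dict(np.load("top1.npz"));P=lambda u,v,z:loc(ray(c,120+u/3,90+v/3,z))*1000
for z in(.25,.28,.30):print(z,[P(*q,z).round() for q in((205,375),(255,375),(205,420),(250,440),(240,500))])
print("roof corners",[P(*q,.188).round() for q in((218,375),(288,340),(357,403),(441,311),(375,245),(425,190),(152,318))],P(178,388,.15).round())
print(loc([.4914,.3302])*1000)
E
```

```text
0.25 [array([ -10., -100.]), array([ 15., -77.]), array([  11., -123.]), array([  43., -112.]), array([  67., -147.])]
0.28 [array([ -3., -98.]), array([ 22., -75.]), array([  18., -120.]), array([  50., -109.]), array([  72., -143.])]
0.3 [array([  2., -96.]), array([ 27., -74.]), array([  23., -118.]), array([  54., -107.]), array([  76., -141.])]
roof corners [array([-19., -99.]), array([  1., -46.]), array([ 70., -46.]), array([69., 45.]), array([ 0., 48.]), array([ -0., 103.]), array([ -83., -101.])] [ -44. -129.]
[  47.85615511 -146.10608618]
```

```bash
cat >> h.py <<'E'
C0=np.array([.4921,.331,.1865])
E
python3 - <<'E'
from h import *
plan(C0,52,[(.135,-70,-60,.2),(.135,-70,-60,.057)])
c=tcp(.135,-70,-60,.057)[0]
plan(c,52,[(.105,-77,-60,.057)]+[(.105,p,p+10 if p>-60 else -60,.057) for p in(-70,-66,-60,-50,-40,-30,-20,-10,-8)])
E
```

```text
(0.135, -70, -60, 0.2) [0.4579 0.329  0.187 ] d [-1.37 -0.08  0.02] roll 0.0
(0.135, -70, -60, 0.057) [0.4579 0.329  0.044 ] d [-1.37 -0.08 -5.7 ] roll 0.0
(0.105, -77, -60, 0.057) [0.4913 0.3293 0.044 ] d [1.33 0.01 0.  ] roll 0.0
(0.105, -70, -60, 0.057) [0.4857 0.3177 0.044 ] d [ 1.11 -0.45  0.  ] roll 0.0
(0.105, -66, -60, 0.057) [0.4832 0.3108 0.044 ] d [ 1.01 -0.73  0.  ] roll 0.0
(0.105, -60, -60, 0.057) [0.4804 0.3002 0.044 ] d [ 0.9  -1.15  0.  ] roll 0.0
(0.105, -50, -40, 0.057) [0.4776 0.2647 0.044 ] d [ 0.79 -2.57  0.  ] roll 2.5
(0.105, -40, -30, 0.057) [0.4805 0.2379 0.044 ] d [ 0.9  -3.64  0.  ] roll 3.75
(0.105, -30, -20, 0.057) [0.488  0.2121 0.044 ] d [ 1.2  -4.68  0.  ] roll 5.0
(0.105, -20, -10, 0.057) [0.4999 0.1879 0.044 ] d [ 1.68 -5.64  0.  ] roll 6.25
(0.105, -10, 0, 0.057) [0.5158 0.1662 0.044 ] d [ 2.32 -6.51  0.  ] roll 7.5
(0.105, -8, 2, 0.057) [0.5194 0.1622 0.044 ] d [ 2.46 -6.67  0.  ] roll 7.75
```

Request:
{"fn": "send_rows", "kwargs": {"increments": [{"dx":-1.37,"dy":-0.08,"dz":0,"roll":0,"claw":1},{"dx":-1.37,"dy":-0.08,"dz":-2,"roll":0,"claw":1},{"dx":-1.37,"dy":-0.08,"dz":-4,"roll":0,"claw":1},{"dx":-1.37,"dy":-0.08,"dz":-5.7,"roll":0,"claw":1},{"dx":-1.37,"dy":-0.08,"dz":-5.7,"roll":0,"claw":1}]}}

```text
clock: 3.28
tcp_pos: [0.4567, 0.3278, 0.0425]
orientation: [-0.0, 0.779, 0.627, -0.002]
wrist_force: [0.2, -0.5, 0.5]
finger_gap: 0.0855
grip_force: 0.0
```

Request:
{"fn": "send_rows", "kwargs": {"increments": [{"dx":0.7,"dy":0,"dz":0,"roll":0,"claw":1},{"dx":1.33,"dy":0,"dz":0,"roll":0,"claw":1},{"dx":1.33,"dy":0,"dz":0,"roll":0,"claw":1},{"dx":1.2,"dy":-0.2,"dz":0,"roll":0,"claw":1},{"dx":1.11,"dy":-0.45,"dz":0,"roll":0,"claw":1}]}}

```text
clock: 3.9
tcp_pos: [0.4848, 0.3169, 0.0436]
orientation: [-0.0, 0.779, 0.627, -0.0]
wrist_force: [-0.1, 0.3, -0.2]
finger_gap: 0.0853
grip_force: 0.0
```

Request:
{"fn": "send_rows", "kwargs": {"increments": [{"dx":-0.1,"dy":-0.28,"dz":0,"roll":0,"claw":1},{"dx":-0.21,"dy":-0.7,"dz":0,"roll":0,"claw":1},{"dx":-0.24,"dy":-1.05,"dz":0,"roll":0.6,"claw":1},{"dx":-0.28,"dy":-1.4,"dz":0,"roll":1.25,"claw":1},{"dx":-0.32,"dy":-2.12,"dz":0,"roll":2.5,"claw":1}]}}

```text
clock: 4.53
tcp_pos: [0.4774, 0.2638, 0.0435]
orientation: [0.0, 0.656, 0.755, 0.0]
wrist_force: [-0.6, -0.6, 0.6]
finger_gap: 0.0856
grip_force: 0.0
```

Request:
{"fn": "send_rows", "kwargs": {"increments": [{"dx":0.11,"dy":-1.07,"dz":0,"roll":1.25,"claw":1},{"dx":0.41,"dy":-2.11,"dz":0,"roll":2.5,"claw":1},{"dx":0.89,"dy":-3.07,"dz":0,"roll":3.75,"claw":1},{"dx":1.25,"dy":-3.6,"dz":0,"roll":4.4,"claw":1},{"dx":1.53,"dy":-3.94,"dz":0,"roll":5,"claw":1}]}}

```text
clock: 5.15
tcp_pos: [0.516, 0.1645, 0.0436]
orientation: [0.0, 0.36, 0.933, -0.0]
wrist_force: [0.5, 0.6, 1.1]
finger_gap: 0.085
grip_force: 0.0
```

Run:
```python
from workcell import *
import cv2,numpy as np
c=read_camera("top");cv2.imwrite("pics/t2.png",cv2.resize(c["image"][90:290,120:360],None,fx=3,fy=3,interpolation=cv2.INTER_CUBIC)); np.savez("top2.npz",**c)
s=get_state();print(s["tcp_pos"],s["wrist_force"])
```

```text
[0.51698518 0.16387412 0.04362113] [ 0.49221156 -0.04488338  0.11867142]
```

View pics/t2.png

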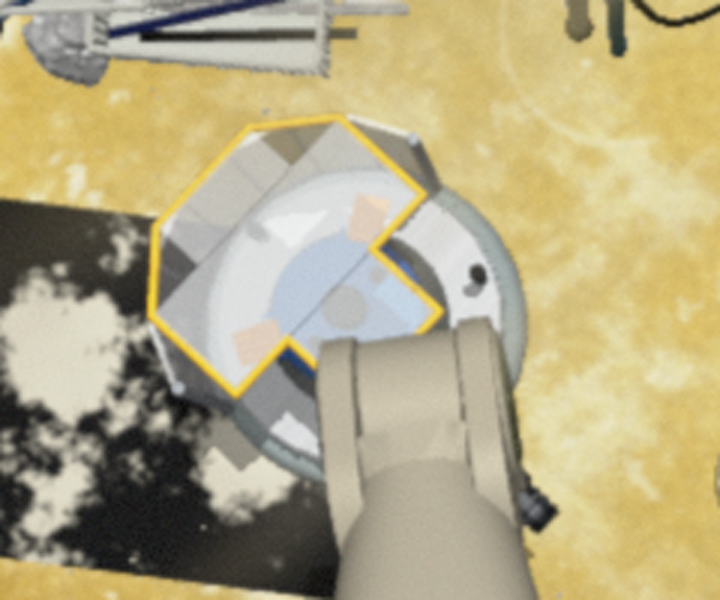

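Run:
```python
import numpy as np,cv2
from h import *
for n in(0,1,2):
    c=dict(np.load(f"top{n}.npz"));g=cv2.cvtColor(c["image"],cv2.COLOR_BGR2GRAY)
    def cen(x0,y0,x1,y1):
        w=np.clip(90-g[y0:y1,x0:x1].astype(float),0,None);Y,X=np.mgrid[y0:y1,x0:x1];return np.array([(w*X).sum(),(w*Y).sum()])/w.sum(),w.sum()
    q,s=cen(274,174,284,188);p=loc(ray(c,*q,.077));print(n,q,s,p,np.degrees(np.arctan2(p[1],p[0])))
    hsv=cv2.cvtColor(c["image"],cv2.COLOR_BGR2HSV)
    m=cv2.inRange(hsv,(3,30,120),(16,130,255));m[:150]=0;m[215:]=0;m[:,:190]=0;m[:,262:]=0
    k,l,st,ce=cv2.connectedComponentsWithStats(m)
    print([(st[i,4],ce[i].round(1)) for i in range(1,k) if st[i,4]>20])
```

```text
0 [279.11872146 181.40639269] 438.0 [0.05134558 0.09024783] 60.36273051947939
[(np.int32(120), array([241.9, 162.5])), (np.int32(122), array([204.8, 203.6]))]
1 [279.08893281 181.38932806] 506.0 [0.05126503 0.09023013] 60.396553098319984
[(np.int32(129), array([241.7, 162.7])), (np.int32(139), array([204.8, 203.5]))]
2 [279.09307359 181.41558442] 462.0 [0.05131528 0.09019024] 60.36155061774324
[(np.int32(129), array([241.7, 162.6])), (np.int32(132), array([205. , 203.4]))]
```

Run:
```python
from workcell import *
import cv2,numpy as np
from h import *
c=read_camera("scene");np.savez("sc2.npz",**c)
u,v=proj(c,[.517,.164,.0436]);print(u,v,proj(c,[.632,.268,.1]))
im=c["image"];x0=int(np.clip(u-110,0,440));y0=int(np.clip(v-90,0,330));print(x0,y0)
cv2.imwrite("pics/s2.png",cv2.resize(im[y0:y0+150,x0:x0+200],None,fx=4,fy=4,interpolation=cv2.INTER_CUBIC))
```

```text
291.63723162990476 239.21464251119 [279.05651932 187.34925567]
181 149
```

View pics/s2.png

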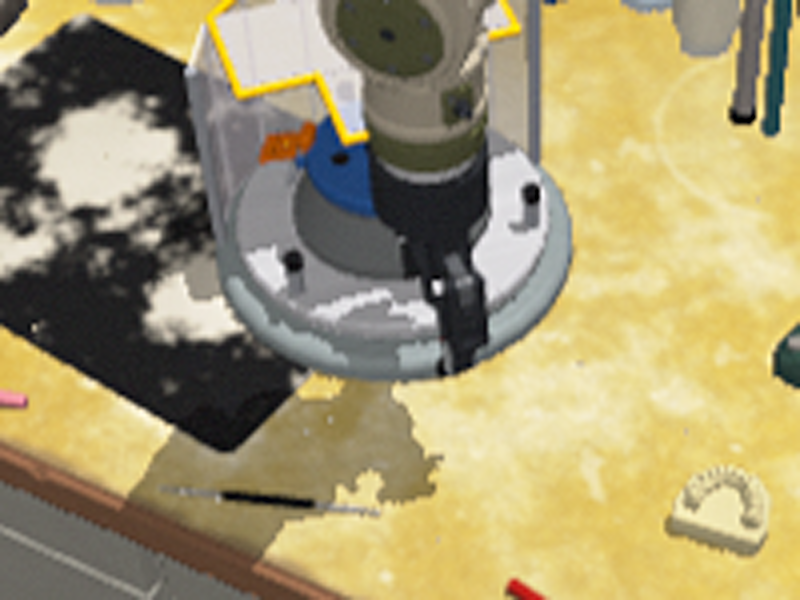

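Run:
```python
from h import *
c=dict(np.load("sc2.npz"));f=np.array([-.669,-.743,0]);t=np.array([.517,.164,0.])
for k in(.05,-.05,0):
  for z in(.044,.057,.08):print(k,z,(proj(c,t+k*f+[0,0,z])-[181,149])*4)
ray_=lambda u,v,z:ray(c,181+u/4,149+v/4,z)
for z in(.044,.057,.07,.085,.1):print(z,loc(ray_(450,372,z))*1000)
print("TCP",loc(t)*1000,"pegB",[loc(ray_(293,257,z))*1000 for z in(.072,.077,.081)],"pegA",[loc(ray_(530,192,z))*1000 for z in(.072,.077,.081)])
ct=dict(np.load("top2.npz"))
print([loc(ray(ct,120+537/3,90+508/3,z))*1000 for z in(.044,.057,.1,.15)])
```

```text
0.05 0.044 [466.02692488 412.60736318]
0.05 0.057 [465.4551814  400.45719432]
0.05 0.08 [464.42212999 378.50373167]
-0.05 0.044 [420.07109446 310.67874258]
-0.05 0.057 [419.19246369 298.33526113]
-0.05 0.08 [417.60641401 276.05357523]
0 0.044 [442.5265566  360.48426802]
0 0.057 [441.79398823 348.226653  ]
0 0.08 [440.47099079 326.0897526 ]
0.044 [166.03626951 -14.39245038]
0.057 [176.66203269 -17.5134848 ]
0.07 [187.28779588 -20.63451922]
0.085 [199.54829187 -24.23571279]
0.1 [211.80878786 -27.83690635]
TCP [154.23708158 -15.87207187] pegB [array([ 48.309084  , -90.88682649]), array([ 53.10777679, -91.73400025]), array([ 56.94673101, -92.41173926])] pegA [array([45.52426082, 89.56712052]), array([50.33705187, 87.80639195]), array([54.18728471, 86.39780909])]
[array([210.53793058, -15.21841794]), array([211.23494652, -15.09062596]), array([213.54046078, -14.66792939]), array([216.22129131, -14.17642175])]
```

Request:
{"fn": "send_rows", "kwargs": {"increments": [{"dx":0,"dy":0,"dz":-0.2,"roll":0,"claw":1},{"dx":0,"dy":0,"dz":-0.4,"roll":0,"claw":1},{"dx":0,"dy":0,"dz":-0.44,"roll":0,"claw":1},{"dx":0,"dy":0,"dz":-0.5,"roll":0,"claw":1},{"dx":0,"dy":0,"dz":-0.5,"roll":0,"claw":1}]}}

```text
clock: 5.88
tcp_pos: [0.5158, 0.1661, 0.0309]
orientation: [-0.0, 0.361, 0.933, -0.0]
wrist_force: [0.0, -0.9, -0.8]
finger_gap: 0.0856
grip_force: 0.0
```

Request:
{"fn": "send_rows", "kwargs": {"increments": [{"dx":0,"dy":0,"dz":-0.06,"roll":0,"claw":1},{"dx":0,"dy":0,"dz":-0.12,"roll":0,"claw":1},{"dx":0,"dy":0,"dz":-0.16,"roll":0,"claw":1},{"dx":0,"dy":0,"dz":-0.16,"roll":0,"claw":1},{"dx":0,"dy":0,"dz":-0.16,"roll":0,"claw":1}]}}

```text
clock: 6.5
tcp_pos: [0.516, 0.1659, 0.027]
orientation: [0.0, 0.361, 0.933, 0.0]
wrist_force: [0.8, -1.4, -0.2]
finger_gap: 0.0854
grip_force: 0.0
```

Request:
{"fn": "send_rows", "kwargs": {"increments": [{"dx":0,"dy":0,"dz":-0.06,"roll":0,"claw":1},{"dx":0,"dy":0,"dz":-0.12,"roll":0,"claw":1},{"dx":0,"dy":0,"dz":-0.16,"roll":0,"claw":1},{"dx":0,"dy":0,"dz":-0.16,"roll":0,"claw":1},{"dx":0,"dy":0,"dz":-0.16,"roll":0,"claw":1}]}}

```text
clock: 7.12
tcp_pos: [0.516, 0.1659, 0.0231]
orientation: [0.0, 0.361, 0.933, 0.0]
wrist_force: [1.4, -0.2, 0.2]
finger_gap: 0.0855
grip_force: 0.0
```

Request:
{"fn": "send_rows", "kwargs": {"increments": [{"dx":0,"dy":0,"dz":-0.06,"roll":0,"claw":1},{"dx":0,"dy":0,"dz":-0.12,"roll":0,"claw":1},{"dx":0,"dy":0,"dz":-0.16,"roll":0,"claw":1},{"dx":0,"dy":0,"dz":-0.2,"roll":0,"claw":1},{"dx":0,"dy":0,"dz":-0.2,"roll":0,"claw":1}]}}

```text
clock: 7.75
tcp_pos: [0.5159, 0.1659, 0.0179]
orientation: [-0.0, 0.361, 0.933, 0.0]
wrist_force: [-0.9, 0.1, -0.7]
finger_gap: 0.0855
grip_force: 0.0
```

Run:
```python
from workcell import *
import cv2,numpy as np
from h import *
s=get_state();print(s["tcp_pos"],s["wrist_force"])
c=read_camera("scene");np.savez("sc3.npz",**c)
x0,y0=240,170
t=s["tcp_pos"];f=np.array([-.669,-.743,0])
im=cv2.resize(c["image"][y0:y0+100,x0:x0+120],None,fx=6,fy=6,interpolation=cv2.INTER_CUBIC)
for k in(.0426,.057,-.0426):
    for z in(0,.013,.04):
        q=(proj(c,t+k*f+[0,0,z])-[x0,y0])*6;cv2.circle(im,tuple(int(a) for a in q),3,(0,0,255) if z==0 else (0,255,0) if z<.02 else (255,255,0),-1)
cv2.imwrite("pics/s3.png",im)
```

```text
[0.51591758 0.16588697 0.01793346] [-0.92640113  0.14172992 -0.67552366]
```

View pics/s3.png

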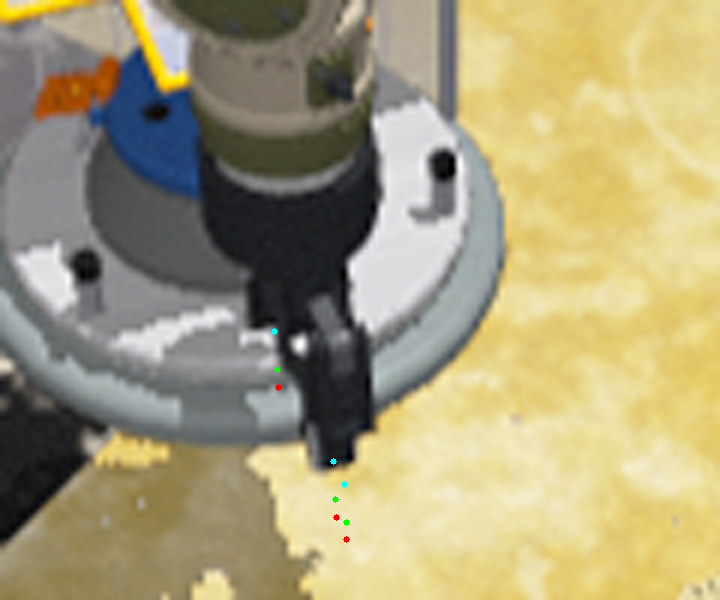

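Request:
{"fn": "send_rows", "kwargs": {"increments": [{"dx":0,"dy":0,"dz":-0.1,"roll":0,"claw":1},{"dx":0,"dy":0,"dz":-0.2,"roll":0,"claw":1},{"dx":0,"dy":0,"dz":-0.3,"roll":0,"claw":1},{"dx":0,"dy":0,"dz":-0.3,"roll":0,"claw":1},{"dx":0,"dy":0,"dz":-0.3,"roll":0,"claw":1}]}}

```text
clock: 8.43
tcp_pos: [0.5162, 0.166, 0.0109]
orientation: [0.0, 0.361, 0.933, 0.0]
wrist_force: [-0.9, 0.4, 3.1]
finger_gap: 0.0854
grip_force: 1.6
```

Request:
{"fn": "send_rows", "kwargs": {"increments": [{"dx":0,"dy":0,"dz":-0.04,"roll":0,"claw":1},{"dx":0,"dy":0,"dz":-0.08,"roll":0,"claw":1},{"dx":0,"dy":0,"dz":-0.12,"roll":0,"claw":1},{"dx":0,"dy":0,"dz":-0.12,"roll":0,"claw":1},{"dx":0,"dy":0,"dz":-0.12,"roll":0,"claw":1}]}}

```text
clock: 9.05
tcp_pos: [0.516, 0.1657, 0.0074]
orientation: [0.0, 0.361, 0.932, -0.0]
wrist_force: [0.2, -0.0, 3.2]
finger_gap: 0.0856
grip_force: 1.1
```

Request:
{"fn": "send_rows", "kwargs": {"increments": [{"dx":0,"dy":0,"dz":-0.04,"roll":0,"claw":1},{"dx":0,"dy":0,"dz":-0.08,"roll":0,"claw":1},{"dx":0,"dy":0,"dz":-0.12,"roll":0,"claw":1},{"dx":0,"dy":0,"dz":-0.12,"roll":0,"claw":1},{"dx":0,"dy":0,"dz":-0.12,"roll":0,"claw":1}]}}

```text
clock: 9.68
tcp_pos: [0.5156, 0.1658, 0.0043]
orientation: [-0.0, 0.361, 0.932, -0.0]
wrist_force: [0.2, -0.2, 1.6]
finger_gap: 0.0851
grip_force: 0.8
```

Request:
{"fn": "send_rows", "kwargs": {"increments": [{"dx":0,"dy":0,"dz":-0.04,"roll":0,"claw":1},{"dx":0,"dy":0,"dz":-0.08,"roll":0,"claw":1},{"dx":0,"dy":0,"dz":-0.12,"roll":0,"claw":1},{"dx":0,"dy":0,"dz":-0.12,"roll":0,"claw":1},{"dx":0,"dy":0,"dz":-0.12,"roll":0,"claw":1}]}}

```text
clock: 10.3
tcp_pos: [0.5156, 0.1658, 0.0013]
orientation: [-0.0, 0.361, 0.932, -0.0]
wrist_force: [-0.3, 0.2, 1.1]
finger_gap: 0.0851
grip_force: 0.5
```

Run:
```python
from workcell import *
import cv2,numpy as np
from h import *
s=get_state();print(s["tcp_pos"],s["wrist_force"],s["ft_torque"],s["tau"])
c=read_camera("scene");np.savez("sc4.npz",**c);d=dict(np.load("sc3.npz"))
x0,y0=210,150
im=np.hstack([cv2.resize(k["image"][y0:y0+120,x0:x0+100],None,fx=4,fy=4,interpolation=cv2.INTER_CUBIC) for k in(d,c)])
cv2.imwrite("pics/s4.png",im)
```

```text
[0.51563418 0.16576065 0.00127073] [-0.3106742   0.20647338  1.14185272] [-0.00901296 -0.06644017  0.0344212 ] [ 1.45563511e-01 -4.65939653e+01  2.39544153e+01  1.09170454e-01
  6.54820076e-03 -1.62770081e-02]
```

View pics/s4.png

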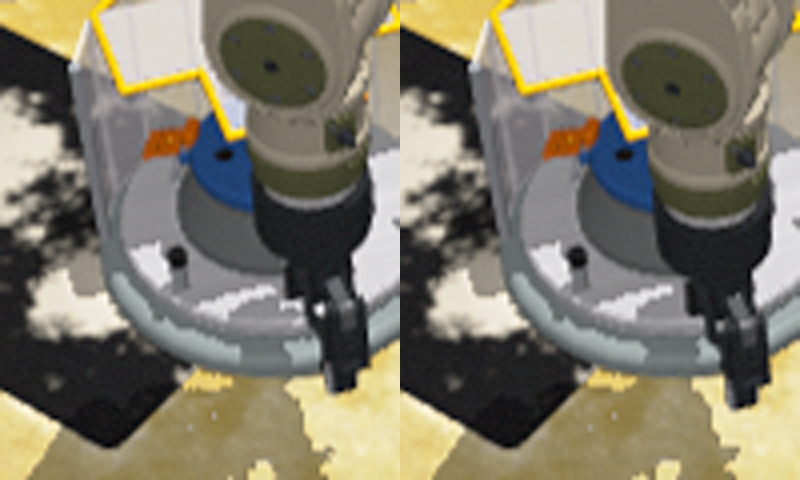

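Request:
{"fn": "send_rows", "kwargs": {"increments": [{"dx":-0.4,"dy":-0.5,"dz":1.5,"roll":0,"claw":1},{"dx":-0.8,"dy":-0.9,"dz":3.5,"roll":0,"claw":1},{"dx":-1.2,"dy":-1.4,"dz":5.5,"roll":1.2,"claw":1},{"dx":-1.6,"dy":-1.8,"dz":7.5,"roll":2.4,"claw":1},{"dx":-1.6,"dy":-1.8,"dz":8,"roll":3.6,"claw":1}]}}

```text
clock: 10.98
tcp_pos: [0.4768, 0.1205, 0.2051]
orientation: [0.002, 0.116, 0.993, 0.0]
wrist_force: [-0.5, 0.9, -1.2]
finger_gap: 0.085
grip_force: 0.0
```

Request:
{"fn": "send_rows", "kwargs": {"increments": [{"dx":0,"dy":0,"dz":0,"roll":1.2,"claw":1},{"dx":0,"dy":0,"dz":0,"roll":2.4,"claw":1},{"dx":0,"dy":0,"dz":0,"roll":3.6,"claw":1},{"dx":0,"dy":0,"dz":0,"roll":5,"claw":1},{"dx":0,"dy":0,"dz":0,"roll":5,"claw":1}]}}

```text
clock: 11.6
tcp_pos: [0.4755, 0.1208, 0.2011]
orientation: [-0.001, -0.228, 0.974, 0.0]
wrist_force: [-0.5, -0.7, 0.4]
finger_gap: 0.0854
grip_force: 0.0
```

Run:
```python
from workcell import *
import cv2,numpy as np
from h import *
s=get_state();t=s["tcp_pos"];q=s["orientation"];print(t,q,s["wrist_force"],s["joint_pos"])
c=read_camera("scene");np.savez("sc5.npz",**c)
n=q[1:3]/np.linalg.norm(q[1:3]);y=np.array([2*n[0]*n[1],2*n[1]**2-1,0]);print(y)
u,v=proj(c,t);x0,y0=int(u)-50,int(v)-70;print(x0,y0)
im=cv2.resize(c["image"][y0:y0+100,x0:x0+100],None,fx=6,fy=6,interpolation=cv2.INTER_CUBIC)
for k in(-.0426,0,.0426):
    for z in(0,.02,.04,.06,.08,.1):
        p=(proj(c,t+k*y+[0,0,z])-[x0,y0]+.5)*6;cv2.circle(im,tuple(int(a) for a in p),2,(0,0,255),-1)
cv2.imwrite("pics/s5.png",im)
```

```text
[0.47551117 0.12084323 0.20114839] [-5.30945035e-04 -2.28073332e-01  9.73643807e-01  9.78390094e-05] [-0.49627382 -0.68878263  0.41245564] [ 8.50495569e-02  1.51732957e-01 -1.68407671e-01  1.25173472e+00
  4.01367324e-05 -3.75147335e-01]
[-0.4441245   0.89596508  0.        ]
246 144
```

View pics/s5.png

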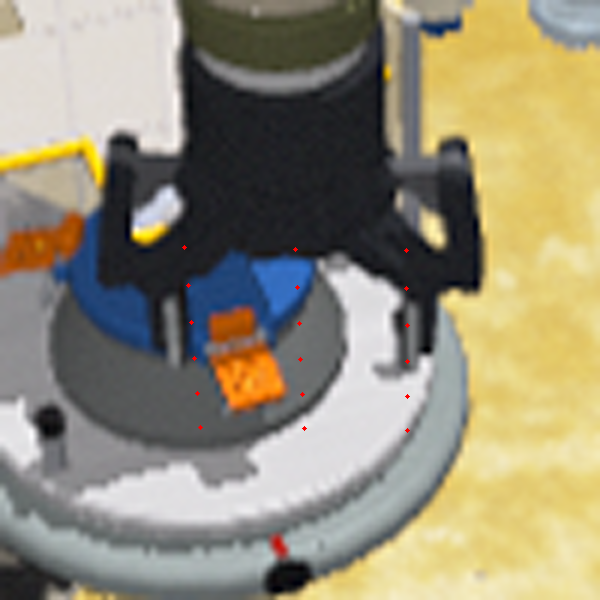

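```bash
sed -i 's/zt-.013/zt-.045/' h.py
python3 - <<'E'
from h import *
C=np.array([.4755,.1207,.2013])
plan(C,180.8,[(.14,70,69,.2463),(.14,70,69,.054)])
c=tcp(.14,70,69,.054)[0];print(np.hypot(*c[:2]))
plan(c,181,[(.105,78,69,.054)]+[(.105,p,u,.054) for p,u in((74,69),(70,69),(65,66),(60,61),(55,56),(50,51),(45,46),(40,41),(35,36),(30,31),(25,26),(20,21),(15,16),(12,13),(10,11),(8,9))])
E
```

```text
(0.14, 70, 69, 0.2463) [0.7204 0.0998 0.2013] d [ 9.8  -0.83 -0.  ] roll 0.02
(0.14, 70, 69, 0.054) [0.7204 0.0998 0.009 ] d [ 9.8  -0.83 -7.69] roll 0.02
0.7273103827458659
(0.105, 78, 69, 0.054) [0.7164 0.1385 0.009 ] d [-0.16  1.55  0.  ] roll 0.0
(0.105, 74, 69, 0.054) [0.7103 0.1344 0.009 ] d [-0.4   1.38  0.  ] roll 0.0
(0.105, 70, 69, 0.054) [0.704  0.1307 0.009 ] d [-0.66  1.24  0.  ] roll 0.0
(0.105, 65, 66, 0.054) [0.6934 0.1257 0.009 ] d [-1.08  1.03  0.  ] roll -0.38
(0.105, 60, 61, 0.054) [0.6807 0.1209 0.009 ] d [-1.59  0.84  0.  ] roll -1.0
(0.105, 55, 56, 0.054) [0.6677 0.1172 0.009 ] d [-2.11  0.69  0.  ] roll -1.62
(0.105, 50, 51, 0.054) [0.6544 0.1146 0.009 ] d [-2.64  0.59  0.  ] roll -2.25
(0.105, 45, 46, 0.054) [0.641  0.1133 0.009 ] d [-3.18  0.54  0.  ] roll -2.88
(0.105, 40, 41, 0.054) [0.6275 0.1131 0.009 ] d [-3.72  0.53  0.  ] roll -3.5
(0.105, 35, 36, 0.054) [0.614  0.1141 0.009 ] d [-4.26  0.57  0.  ] roll -4.12
(0.105, 30, 31, 0.054) [0.6006 0.1162 0.009 ] d [-4.79  0.66  0.  ] roll -4.75
(0.105, 25, 26, 0.054) [0.5875 0.1195 0.009 ] d [-5.32  0.79  0.  ] roll -5.38
(0.105, 20, 21, 0.054) [0.5747 0.124  0.009 ] d [-5.83  0.97  0.  ] roll -6.0
(0.105, 15, 16, 0.054) [0.5624 0.1295 0.009 ] d [-6.32  1.19  0.  ] roll -6.62
(0.105, 12, 13, 0.054) [0.5553 0.1333 0.009 ] d [-6.61  1.34  0.  ] roll -7.0
(0.105, 10, 11, 0.054) [0.5506 0.1361 0.009 ] d [-6.79  1.45  0.  ] roll -7.25
(0.105, 8, 9, 0.054) [0.5461 0.139  0.009 ] d [-6.97  1.57  0.  ] roll -7.5
```

Request:
{"fn": "send_rows", "kwargs": {"increments": [{"dx":2.4,"dy":-0.8,"dz":0,"roll":0,"claw":1},{"dx":4.8,"dy":-0.83,"dz":0,"roll":0,"claw":1},{"dx":7.2,"dy":-0.83,"dz":0,"roll":0,"claw":1},{"dx":9.5,"dy":-0.83,"dz":0,"roll":0,"claw":1},{"dx":9.8,"dy":-0.83,"dz":0,"roll":0,"claw":1}]}}

```text
clock: 12.28
tcp_pos: [0.7234, 0.0995, 0.1967]
orientation: [-0.002, -0.227, 0.974, 0.0]
wrist_force: [-0.1, 0.5, -1.3]
finger_gap: 0.0853
grip_force: 0.0
```

Request:
{"fn": "send_rows", "kwargs": {"increments": [{"dx":0,"dy":0,"dz":-2,"roll":0,"claw":1},{"dx":0,"dy":0,"dz":-4,"roll":0,"claw":1},{"dx":0,"dy":0,"dz":-6,"roll":0,"claw":1},{"dx":0,"dy":0,"dz":-7.7,"roll":0,"claw":1},{"dx":0,"dy":0,"dz":-7.7,"roll":0,"claw":1}]}}

```text
clock: 12.9
tcp_pos: [0.7162, 0.1002, 0.005]
orientation: [-0.005, -0.228, 0.974, 0.001]
wrist_force: [-0.2, 0.3, 0.5]
finger_gap: 0.0852
grip_force: 0.0
```

Request:
{"fn": "send_rows", "kwargs": {"increments": [{"dx":-0.1,"dy":0.8,"dz":0,"roll":0,"claw":1},{"dx":-0.16,"dy":1.55,"dz":0,"roll":0,"claw":1},{"dx":-0.4,"dy":1.38,"dz":0,"roll":0,"claw":1},{"dx":-0.66,"dy":1.24,"dz":0,"roll":0,"claw":1},{"dx":-1.08,"dy":1.03,"dz":0,"roll":-0.38,"claw":1}]}}

```text
clock: 13.52
tcp_pos: [0.695, 0.1259, 0.0101]
orientation: [0.002, -0.202, 0.979, -0.0]
wrist_force: [2.3, 1.2, 0.5]
finger_gap: 0.0855
grip_force: 1.1
```

Request:
{"fn": "send_rows", "kwargs": {"increments": [{"dx":-0.25,"dy":-0.1,"dz":0,"roll":-0.3,"claw":1},{"dx":-0.51,"dy":-0.19,"dz":0,"roll":-0.62,"claw":1},{"dx":-0.77,"dy":-0.27,"dz":0,"roll":-0.93,"claw":1},{"dx":-1.03,"dy":-0.34,"dz":0,"roll":-1.24,"claw":1},{"dx":-1.3,"dy":-0.39,"dz":0,"roll":-1.55,"claw":1}]}}

```text
clock: 14.15
tcp_pos: [0.6631, 0.1152, 0.0102]
orientation: [0.002, -0.094, 0.996, -0.0]
wrist_force: [3.8, 0.2, -0.8]
finger_gap: 0.0855
grip_force: 1.7
```

```bash
cat > look.py <<'E'
from workcell import *
import cv2,numpy as np,sys
from h import *
# turntable angle from peg tops (dark caps on the plate) seen in both views; print local polar
def look(tag):
    out=[]
    for n in("top","scene"):
        c=read_camera(n);np.savez(f"{n}_{tag}.npz",**c)
        hsv=cv2.cvtColor(c["image"],cv2.COLOR_BGR2HSV)
        m=cv2.inRange(hsv,(5,150,140),(15,255,255));k,l,st,ce=cv2.connectedComponentsWithStats(m)
        for i in range(1,k):
            if st[i,4]>12:
                p=loc(ray(c,*ce[i],.092))*1000
                if np.hypot(*p)<110:print(n,"orange",st[i,4],ce[i].round(1),"r",np.hypot(*p).round(),"phi",np.degrees(np.arctan2(p[1],p[0])).round(1))
        m=cv2.inRange(hsv,(0,0,0),(180,255,60));k,l,st,ce=cv2.connectedComponentsWithStats(m)
        for i in range(1,k):
            if 8<st[i,4]<80:
                p=loc(ray(c,*ce[i],.077))*1000
                if 90<np.hypot(*p)<118:print(n,"dark",st[i,4],ce[i].round(1),"r",np.hypot(*p).round(),"phi",np.degrees(np.arctan2(p[1],p[0])).round(1))
    s=get_state();print(s["clock"],s["tcp_pos"].round(4),s["wrist_force"].round(1))
if __name__=="__main__":look(sys.argv[1])
E
python3 look.py a
```

```text
top orange 38 [253.2 166.7] r 75.0 phi 101.7
top orange 57 [252.4 219.7] r 72.0 phi -16.1
scene orange 34 [302.4 177.6] r 84.0 phi 106.9
scene orange 58 [254.7 179.7] r 86.0 phi -139.7
scene orange 30 [278.1 199.1] r 40.0 phi -22.2
scene orange 95 [278.7 207.6] r 74.0 phi -18.9
scene dark 20 [247.1 208. ] r 108.0 phi -76.2
14.25 [0.6619 0.1152 0.01  ] [ 2.3 -0.7  0.5]
```

Request:
{"fn": "send_rows", "kwargs": {"increments": [{"dx":-0.4,"dy":-0.07,"dz":0,"roll":-0.5,"claw":1},{"dx":-0.8,"dy":-0.1,"dz":0,"roll":-0.95,"claw":1},{"dx":-1.34,"dy":-0.11,"dz":0,"roll":-1.57,"claw":1},{"dx":-1.88,"dy":-0.07,"dz":0,"roll":-2.19,"claw":1},{"dx":-2.3,"dy":0,"dz":0,"roll":-2.7,"claw":1}]}}

```text
clock: 14.88
tcp_pos: [0.6056, 0.1144, 0.0101]
orientation: [0.002, 0.094, 0.996, -0.001]
wrist_force: [4.6, -4.8, 0.0]
finger_gap: 0.0851
grip_force: 3.1
```

```bash
python3 look.py b
```

```text
top orange 17 [258.5 171.4] r 74.0 phi 88.7
top orange 84 [243.8 226.5] r 79.0 phi -34.9
top dark 22 [204.6 224.5] r 106.0 phi -95.3
scene orange 25 [258.7 175. ] r 90.0 phi -154.6
scene orange 45 [300.4 182.3] r 68.0 phi 95.8
scene orange 29 [270.1 198.4] r 45.0 phi -53.1
scene orange 86 [268.2 206.8] r 76.0 phi -41.6
scene dark 16 [242.5 199.5] r 109.0 phi -96.4
scene dark 18 [302.7 212. ] r 104.0 phi 21.5
14.975 [0.6039 0.115  0.0098] [ 1.4 -4.4  1.6]
```

Request:
{"fn": "send_rows", "kwargs": {"increments": [{"dx":-0.6,"dy":0.14,"dz":0,"roll":-0.7,"claw":1},{"dx":-1.15,"dy":0.33,"dz":0,"roll":-1.37,"claw":1},{"dx":-1.64,"dy":0.55,"dz":0,"roll":-1.99,"claw":1},{"dx":-1.93,"dy":0.7,"dz":0,"roll":-2.37,"claw":1},{"dx":-2.08,"dy":0.8,"dz":0,"roll":-2.6,"claw":1}]}}

```text
clock: 15.6
tcp_pos: [0.5513, 0.1356, 0.0091]
orientation: [-0.0, 0.271, 0.963, -0.001]
wrist_force: [-1.5, -4.5, 1.5]
finger_gap: 0.0856
grip_force: 1.8
```

```bash
python3 look.py c
```

```text
top orange 65 [267.4 180.2] r 79.0 phi 66.6
top orange 111 [229.5 226.8] r 80.0 phi -59.4
scene orange 25 [263.6 195.8] r 51.0 phi -79.1
scene orange 87 [259.2 203.3] r 79.0 phi -63.8
scene dark 26 [312.8 182.1] r 109.0 phi 95.5
scene dark 19 [243.4 190.1] r 108.0 phi -117.3
scene dark 22 [290.5 217.3] r 104.0 phi -0.6
15.7 [0.5514 0.1364 0.0089] [-0.8  0.1 -0.8]
```

Run:
```python
from h import *
C=np.array([.5514,.1361,.0091])
plan(C,123.2,[(.15,12,11,.054),(.15,12,11,.15),(.16,-30,-30,.15),(.14,-60,-77,.15),(.09,-60,-77,.15),(.09,-60,-77,.109)])
C=tcp(.15,12,11,.15)[0];plan(C,123,[(.16,-15,-15,.15),(.16,-30,-30,.15),(.15,-50,-60,.15),(.14,-60,-77,.15)])
C=tcp(.14,-60,-77,.15)[0];plan(C,35,[(.09,-60,-77,.15),(.09,-60,-77,.110)])
```

```text
(0.15, 12, 11, 0.054) [0.5312 0.0952 0.009 ] d [-0.81 -1.63 -0.  ] roll -0.03
(0.15, 12, 11, 0.15) [0.5312 0.0952 0.105 ] d [-0.81 -1.63  3.84] roll -0.03
(0.16, -30, -30, 0.15) [0.4323 0.2031 0.105 ] d [-4.76  2.68  3.84] roll -5.15
(0.14, -60, -77, 0.15) [0.4513 0.3213 0.105 ] d [-4.    7.41  3.84] roll -11.03
(0.09, -60, -77, 0.15) [0.5002 0.311  0.105 ] d [-2.05  6.99  3.84] roll -11.03
(0.09, -60, -77, 0.109) [0.5002 0.311  0.064 ] d [-2.05  6.99  2.2 ] roll -11.03
(0.16, -15, -15, 0.15) [0.4559 0.1536 0.105 ] d [-3.01  2.34  0.  ] roll -3.25
(0.16, -30, -30, 0.15) [0.4323 0.2031 0.105 ] d [-3.96  4.31  0.  ] roll -5.12
(0.15, -50, -60, 0.15) [0.4332 0.2836 0.105 ] d [-3.92  7.54  0.  ] roll -8.88
(0.14, -60, -77, 0.15) [0.4513 0.3213 0.105 ] d [-3.2   9.04  0.  ] roll -11.0
(0.09, -60, -77, 0.15) [0.5002 0.311  0.105 ] d [ 1.96 -0.42  0.  ] roll 0.0
(0.09, -60, -77, 0.11) [0.5002 0.311  0.065 ] d [ 1.96 -0.42 -1.6 ] roll 0.0
```

Request:
{"fn": "send_rows", "kwargs": {"increments": [{"dx":0.2,"dy":-0.25,"dz":0,"roll":0,"claw":1},{"dx":-0.2,"dy":-0.9,"dz":0,"roll":0,"claw":1},{"dx":-0.81,"dy":-1.63,"dz":0,"roll":0,"claw":1},{"dx":-0.81,"dy":-1.63,"dz":2,"roll":0,"claw":1},{"dx":-0.81,"dy":-1.63,"dz":3.84,"roll":0,"claw":1}]}}

```text
clock: 16.32
tcp_pos: [0.5303, 0.0942, 0.1055]
orientation: [-0.001, 0.271, 0.963, -0.0]
wrist_force: [0.5, -0.5, 0.0]
finger_gap: 0.0854
grip_force: 0.0
```

```bash
python3 look.py d
```

```text
top orange 101 [267.2 182.3] r 77.0 phi 63.2
top orange 13 [258.8 182.8] r 58.0 phi 69.1
top orange 111 [229.  226.6] r 79.0 phi -60.2
scene orange 27 [263.7 196. ] r 51.0 phi -77.9
scene orange 85 [259.2 203.3] r 79.0 phi -63.7
scene dark 19 [243.4 190.1] r 108.0 phi -117.3
scene dark 22 [290.5 217.3] r 104.0 phi -0.6
16.425 [0.535  0.0946 0.1102] [0.5 0.7 0.1]
```

Request:
{"fn": "send_rows", "kwargs": {"increments": [{"dx":-1.2,"dy":0.6,"dz":0,"roll":-1.3,"claw":1},{"dx":-2.4,"dy":1.6,"dz":0,"roll":-2.6,"claw":1},{"dx":-3.4,"dy":3,"dz":0,"roll":-3.9,"claw":1},{"dx":-3.95,"dy":4.5,"dz":0,"roll":-5.2,"claw":1},{"dx":-4,"dy":6.2,"dz":0,"roll":-6.5,"claw":1}]}}

```text
clock: 17.05
tcp_pos: [0.4299, 0.2502, 0.1043]
orientation: [-0.0, 0.668, 0.745, -0.001]
wrist_force: [0.8, -0.4, -0.4]
finger_gap: 0.0853
grip_force: 0.0
```

Request:
{"fn": "send_rows", "kwargs": {"increments": [{"dx":0.05,"dy":1.3,"dz":0,"roll":-1.3,"claw":1},{"dx":0.3,"dy":2.4,"dz":0,"roll":-2.6,"claw":1},{"dx":0.8,"dy":2.84,"dz":0,"roll":-3.9,"claw":1},{"dx":0.8,"dy":2.84,"dz":0,"roll":-4.5,"claw":1},{"dx":0.8,"dy":2.84,"dz":0,"roll":-4.5,"claw":1}]}}

```text
clock: 17.68
tcp_pos: [0.4512, 0.3206, 0.104]
orientation: [-0.0, 0.863, 0.505, -0.001]
wrist_force: [-0.8, -0.3, -0.5]
finger_gap: 0.0852
grip_force: 0.0
```

Request:
{"fn": "send_rows", "kwargs": {"increments": [{"dx":0.7,"dy":-0.15,"dz":0,"roll":0,"claw":1},{"dx":1.4,"dy":-0.3,"dz":0,"roll":0,"claw":1},{"dx":1.96,"dy":-0.42,"dz":0,"roll":0,"claw":1},{"dx":1.96,"dy":-0.42,"dz":-0.8,"roll":0,"claw":1},{"dx":1.96,"dy":-0.42,"dz":-1.4,"roll":0,"claw":1}]}}

```text
clock: 18.3
tcp_pos: [0.5015, 0.3104, 0.0691]
orientation: [0.0, 0.864, 0.504, -0.0]
wrist_force: [0.6, 0.3, -0.8]
finger_gap: 0.0851
grip_force: 0.0
```

```bash
python3 look.py e
python3 - <<'E'
import cv2,numpy as np
a=np.load("top_e.npz")["image"][130:260,160:300];b=np.load("scene_e.npz")["image"][130:260,200:330]
cv2.imwrite("pics/e.png",np.hstack([cv2.resize(a,(400,390),interpolation=2),cv2.resize(b,(390,390),interpolation=2)]))
from workcell import get_state;from h import *
print(loc(get_state()["tcp_pos"]),get_state()["orientation"])
E
```

```text
top orange 115 [267.8 182.6] r 78.0 phi 62.5
top orange 23 [233.  227.9] r 81.0 phi -53.3
scene orange 81 [302.8 189.5] r 69.0 phi 69.1
scene orange 23 [263.8 195.7] r 51.0 phi -78.8
scene orange 63 [260.  203.9] r 79.0 phi -61.3
scene dark 9 [301.3 174.3] r 103.0 phi 122.3
scene dark 22 [290.5 217.3] r 104.0 phi -0.6
18.4 [0.4995 0.31   0.0678] [-0.6 -0.1 -0.8]
[ 0.05746978 -0.12651995] [-1.81791803e-04  8.63386660e-01  5.04538770e-01 -2.01810035e-03]
```

View pics/e.png

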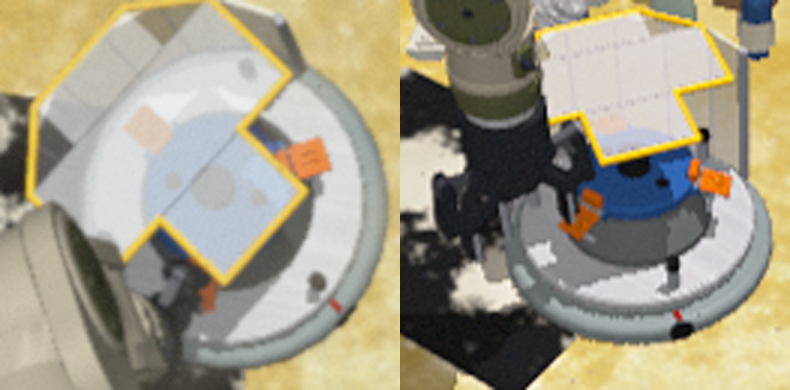

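Request:
{"fn": "send_rows", "kwargs": {"increments": [{"dx":0,"dy":0,"dz":-0.1,"roll":0,"claw":1},{"dx":0,"dy":0,"dz":-0.2,"roll":0,"claw":1},{"dx":0,"dy":0,"dz":-0.25,"roll":0,"claw":1},{"dx":0,"dy":0,"dz":-0.25,"roll":0,"claw":1},{"dx":0,"dy":0,"dz":-0.25,"roll":0,"claw":1}]}}

```text
clock: 19.02
tcp_pos: [0.5008, 0.311, 0.064]
orientation: [0.0, 0.863, 0.505, 0.0]
wrist_force: [0.6, -0.2, 0.1]
finger_gap: 0.0853
grip_force: 0.0
```

Request:
{"fn": "send_rows", "kwargs": {"increments": [{"dx":0,"dy":0,"dz":-0.06,"roll":0,"claw":1},{"dx":0,"dy":0,"dz":-0.12,"roll":0,"claw":1},{"dx":0,"dy":0,"dz":-0.15,"roll":0,"claw":1},{"dx":0,"dy":0,"dz":-0.15,"roll":0,"claw":1},{"dx":0,"dy":0,"dz":-0.15,"roll":0,"claw":1}]}}

```text
clock: 19.65
tcp_pos: [0.5007, 0.3109, 0.06]
orientation: [0.0, 0.863, 0.505, 0.0]
wrist_force: [0.2, -0.7, -0.3]
finger_gap: 0.0855
grip_force: 0.0
```

Request:
{"fn": "send_rows", "kwargs": {"increments": [{"dx":0,"dy":0,"dz":-0.06,"roll":0,"claw":1},{"dx":0,"dy":0,"dz":-0.12,"roll":0,"claw":1},{"dx":0,"dy":0,"dz":-0.15,"roll":0,"claw":1},{"dx":0,"dy":0,"dz":-0.15,"roll":0,"claw":1},{"dx":0,"dy":0,"dz":-0.15,"roll":0,"claw":1}]}}

```text
clock: 20.27
tcp_pos: [0.5008, 0.3109, 0.0563]
orientation: [0.0, 0.863, 0.505, 0.0]
wrist_force: [0.4, 0.8, -0.8]
finger_gap: 0.0853
grip_force: 0.0
```

Request:
{"fn": "send_rows", "kwargs": {"increments": [{"dx":0,"dy":0,"dz":-0.06,"roll":0,"claw":1},{"dx":0,"dy":0,"dz":-0.12,"roll":0,"claw":1},{"dx":0,"dy":0,"dz":-0.18,"roll":0,"claw":1},{"dx":0,"dy":0,"dz":-0.2,"roll":0,"claw":1},{"dx":0,"dy":0,"dz":-0.2,"roll":0,"claw":1}]}}

```text
clock: 20.9
tcp_pos: [0.501, 0.311, 0.0517]
orientation: [0.0, 0.863, 0.505, 0.0]
wrist_force: [-1.6, -1.1, 5.0]
finger_gap: 0.0854
grip_force: 2.3
```

Request:
{"fn": "send_rows", "kwargs": {"increments": [{"dx":0,"dy":0,"dz":-0.06,"roll":0,"claw":1},{"dx":0,"dy":0,"dz":-0.12,"roll":0,"claw":1},{"dx":0,"dy":0,"dz":-0.16,"roll":0,"claw":1},{"dx":0,"dy":0,"dz":-0.16,"roll":0,"claw":1},{"dx":0,"dy":0,"dz":-0.16,"roll":0,"claw":1}]}}

```text
clock: 21.52
tcp_pos: [0.5005, 0.3109, 0.047]
orientation: [-0.0, 0.863, 0.505, -0.0]
wrist_force: [-0.2, 0.4, 2.2]
finger_gap: 0.0851
grip_force: 1.0
```

Request:
{"fn": "send_rows", "kwargs": {"increments": [{"dx":0,"dy":0,"dz":-0.06,"roll":0,"claw":1},{"dx":0,"dy":0,"dz":-0.1,"roll":0,"claw":1},{"dx":0,"dy":0,"dz":-0.14,"roll":0,"claw":1},{"dx":0,"dy":0,"dz":-0.14,"roll":0,"claw":1},{"dx":0,"dy":0,"dz":-0.14,"roll":0,"claw":1}]}}

```text
clock: 22.15
tcp_pos: [0.5003, 0.3108, 0.0434]
orientation: [-0.0, 0.863, 0.505, -0.0]
wrist_force: [0.2, 0.9, 0.7]
finger_gap: 0.0851
grip_force: 0.3
```

Request:
{"fn": "send_rows", "kwargs": {"increments": [{"dx":0,"dy":0,"dz":-0.04,"roll":0,"claw":1},{"dx":0,"dy":0,"dz":-0.08,"roll":0,"claw":1},{"dx":0,"dy":0,"dz":-0.1,"roll":0,"claw":1},{"dx":0,"dy":0,"dz":-0.1,"roll":0,"claw":1},{"dx":0,"dy":0,"dz":-0.1,"roll":0,"claw":1}]}}

```text
clock: 22.78
tcp_pos: [0.5006, 0.3109, 0.0411]
orientation: [-0.0, 0.863, 0.505, -0.0]
wrist_force: [-0.3, 0.2, 0.2]
finger_gap: 0.0859
grip_force: 0.1
```

Request:
{"fn": "send_rows", "kwargs": {"increments": [{"dx":0,"dy":0,"dz":-0.03,"roll":0,"claw":1},{"dx":0,"dy":0,"dz":-0.06,"roll":0,"claw":1},{"dx":0,"dy":0,"dz":-0.08,"roll":0,"claw":1},{"dx":0,"dy":0,"dz":-0.08,"roll":0,"claw":1},{"dx":0,"dy":0,"dz":-0.08,"roll":0,"claw":1}]}}

```text
clock: 23.4
tcp_pos: [0.5006, 0.3109, 0.0392]
orientation: [0.0, 0.863, 0.505, -0.0]
wrist_force: [0.4, -0.4, 0.1]
finger_gap: 0.0852
grip_force: 0.0
```

```bash
python3 look.py f
```

```text
top orange 115 [267.8 182.7] r 78.0 phi 62.3
top dark 60 [222.7 234.2] r 101.0 phi -67.8
scene orange 82 [302.8 189.5] r 69.0 phi 69.2
scene orange 50 [262.1 204.3] r 76.0 phi -57.1
scene dark 9 [301.3 174.3] r 103.0 phi 122.3
scene dark 22 [290.5 217.3] r 104.0 phi -0.6
23.5 [0.5007 0.3109 0.0393] [-0.2  0.1 -0.4]
```

Request:
{"fn": "send_rows", "kwargs": {"increments": [{"dx":0,"dy":0,"dz":-0.03,"roll":0,"claw":1},{"dx":0,"dy":0,"dz":-0.06,"roll":0,"claw":1},{"dx":0,"dy":0,"dz":-0.08,"roll":0,"claw":1},{"dx":0,"dy":0,"dz":-0.08,"roll":0,"claw":1},{"dx":0,"dy":0,"dz":-0.08,"roll":0,"claw":1}]}}

```text
clock: 24.12
tcp_pos: [0.5007, 0.3109, 0.0373]
orientation: [0.0, 0.863, 0.505, 0.0]
wrist_force: [-0.4, 0.1, 1.1]
finger_gap: 0.0854
grip_force: 0.0
```

Request:
{"fn": "send_rows", "kwargs": {"increments": [{"dx":0,"dy":0,"dz":1,"roll":0,"claw":1},{"dx":0,"dy":0,"dz":2,"roll":0,"claw":1},{"dx":-0.7,"dy":0.15,"dz":2.7,"roll":0,"claw":1},{"dx":-1.4,"dy":0.3,"dz":2.7,"roll":0,"claw":1},{"dx":-1.96,"dy":0.42,"dz":2.7,"roll":0,"claw":1}]}}

```text
clock: 24.75
tcp_pos: [0.4493, 0.3214, 0.104]
orientation: [-0.0, 0.863, 0.505, -0.001]
wrist_force: [-0.4, -0.2, -0.1]
finger_gap: 0.0853
grip_force: 0.0
```

```bash
python3 look.py g
python3 - <<'E'
from h import *
# expected tab corner/centre pixels, open vs home, for table at -60, drop 8
c=dict(np.load("scene_g.npz"));t=dict(np.load("top_g.npz"))
import cv2
def pt(ph,a,l,w,dz):
    r=.062+l*np.cos(a);p=np.radians(FR+ph);e=np.array([np.cos(p),np.sin(p)]);g=np.array([-e[1],e[0]])
    return [*(A+r*e+w*g),.106-dz-l*np.sin(a)+.002]
for nm,a in(("open",.244),("home",.768)):
    for n,k in(("top",t),("scene",c)):print(nm,n,[proj(k,pt(-60,a,l,0,.008)).round(1) for l in(.004,.018,.033)])
for n,k in(("top",t),("scene",c)):
    hsv=cv2.cvtColor(k["image"],cv2.COLOR_BGR2HSV);m=cv2.inRange(hsv,(3,130,90),(16,255,255))
    nn,l,st,ce=cv2.connectedComponentsWithStats(m)
    print(n,[(st[i].tolist(),ce[i].round(1)) for i in range(1,nn) if st[i,4]>8 and abs(ce[i][0]-250)<60 and abs(ce[i][1]-200)<35])
E
```

```text
top orange 115 [267.8 182.7] r 78.0 phi 62.3
top orange 57 [229.9 224. ] r 73.0 phi -59.6
scene orange 84 [302.8 189.5] r 69.0 phi 69.2
scene orange 16 [262.5 196.5] r 55.0 phi -78.0
scene orange 85 [260.3 204.2] r 79.0 phi -60.0
scene dark 9 [301.3 174.3] r 103.0 phi 122.3
scene dark 22 [290.5 217.3] r 104.0 phi -0.6
24.85 [0.4486 0.3214 0.1038] [-0.2  1.5 -0.1]
open top [array([229.9, 220.7]), array([228.9, 226.5]), array([227.7, 232.7])]
open scene [array([263.4, 199.9]), array([260.2, 203.4]), array([256.7, 207.2])]
home top [array([230.2, 220.4]), array([229.9, 224.9]), array([229.6, 229.7])]
home scene [array([263.7, 200.2]), array([261.5, 204.6]), array([259.2, 209.2])]
top [([257, 176, 18, 14, 146], array([266.8, 182.6])), ([225, 217, 11, 14, 103], array([229.8, 224. ]))]
scene [([296, 183, 15, 13, 94], array([302.7, 189.3])), ([255, 194, 12, 18, 126], array([261.1, 202.4]))]
```

Run:
```python
from h import *
C=tcp(.14,-60,-77,.15)[0]
for p in(-75,-60,-45,-30,-15,0,15,30,45,60,70):
    t=tcp(.2,p,0,.15,0)[0];print(p,((t-C)/.025).round(2))
plan(C,35,[(.14,60,77,.15),(.09,60,77,.15)])
```

```text
-75 [0.1 1.5 0. ]
-60 [-0.6  -0.47  0.  ]
-45 [-0.76 -2.55  0.  ]
-30 [-0.38 -4.61  0.  ]
-15 [ 0.52 -6.49  0.  ]
0 [ 1.87 -8.08  0.  ]
15 [ 3.59 -9.26  0.  ]
30 [ 5.56 -9.96  0.  ]
45 [  7.65 -10.12   0.  ]
60 [ 9.7  -9.74  0.  ]
70 [10.98 -9.2   0.  ]
(0.14, 60, 77, 0.15) [0.7039 0.0939 0.105 ] d [10.1 -9.1  0. ] roll 19.25
(0.09, 60, 77, 0.15) [0.6885 0.1414 0.105 ] d [ 9.49 -7.2   0.  ] roll 19.25
```

Request:
{"fn": "send_rows", "kwargs": {"increments": [{"dx":-0.8,"dy":-1,"dz":0,"roll":-0.6,"claw":1},{"dx":-0.8,"dy":-3,"dz":0,"roll":-1.2,"claw":1},{"dx":-0.2,"dy":-5.1,"dz":0,"roll":-1.9,"claw":1},{"dx":0.8,"dy":-7,"dz":0,"roll":-2.6,"claw":1},{"dx":2.3,"dy":-8.6,"dz":0,"roll":-3.25,"claw":1}]}}

```text
clock: 25.48
tcp_pos: [0.5088, 0.1048, 0.1043]
orientation: [-0.0, 0.955, 0.296, -0.0]
wrist_force: [0.9, 0.3, -0.0]
finger_gap: 0.0859
grip_force: 0.0
```

Request:
{"fn": "send_rows", "kwargs": {"increments": [{"dx":2,"dy":-1.1,"dz":0,"roll":0,"claw":1},{"dx":4.2,"dy":-1.5,"dz":0,"roll":0,"claw":1},{"dx":6.4,"dy":-1.3,"dz":0,"roll":0,"claw":1},{"dx":7.8,"dy":-0.5,"dz":0,"roll":0,"claw":1},{"dx":7.8,"dy":-0.5,"dz":0,"roll":0,"claw":1}]}}

```text
clock: 26.1
tcp_pos: [0.7057, 0.0947, 0.102]
orientation: [-0.0, 0.955, 0.298, -0.001]
wrist_force: [-0.7, -0.7, -0.7]
finger_gap: 0.0856
grip_force: 0.0
```

Request:
{"fn": "send_rows", "kwargs": {"increments": [{"dx":-0.3,"dy":0.95,"dz":0,"roll":0,"claw":1},{"dx":-0.61,"dy":1.9,"dz":0,"roll":0,"claw":1},{"dx":-0.61,"dy":1.9,"dz":-0.7,"roll":0,"claw":1},{"dx":-0.61,"dy":1.9,"dz":-1.6,"roll":0,"claw":1},{"dx":-0.61,"dy":1.9,"dz":-1.7,"roll":0,"claw":1}]}}

```text
clock: 26.72
tcp_pos: [0.6864, 0.1416, 0.06]
orientation: [-0.0, 0.955, 0.298, -0.002]
wrist_force: [0.4, 0.8, 0.6]
finger_gap: 0.0859
grip_force: 0.0
```

```bash
python3 look.py i;python3 - <<'E'
from workcell import get_state
from h import *
s=get_state();print(s["tcp_pos"],tcp(.09,60,77,.1)[0],s["orientation"],s["joint_pos"])
E
```

```text
top orange 62 [229.6 223.4] r 72.0 phi -60.4
scene orange 16 [297.4 186.7] r 54.0 phi 81.6
scene orange 51 [304.1 190.8] r 73.0 phi 64.6
scene orange 16 [262.5 196.5] r 55.0 phi -78.0
scene orange 84 [260.4 204.2] r 79.0 phi -60.1
scene dark 20 [243.3 190.1] r 108.0 phi -117.2
scene dark 22 [290.5 217.3] r 104.0 phi -0.6
26.825 [0.6881 0.1414 0.0619] [ 0.8 -0.8  0.3]
[0.68812992 0.14136163 0.061905  ] [0.68849035 0.14144731 0.055     ] [-9.82200069e-06  9.54707422e-01  2.97545573e-01 -6.08019759e-04] [ 8.85954209e-02  6.26326820e-01  1.89474079e-01  1.13513617e+00
 -2.38488796e-04  2.62594660e+00]
```

Request:
{"fn": "send_rows", "kwargs": {"increments": [{"dx":0,"dy":0,"dz":-0.1,"roll":0,"claw":1},{"dx":0,"dy":0,"dz":-0.2,"roll":0,"claw":1},{"dx":0,"dy":0,"dz":-0.3,"roll":0,"claw":1},{"dx":0,"dy":0,"dz":-0.38,"roll":0,"claw":1},{"dx":0,"dy":0,"dz":-0.44,"roll":0,"claw":1}]}}

```text
clock: 27.45
tcp_pos: [0.6892, 0.1414, 0.0516]
orientation: [0.0, 0.955, 0.297, 0.0]
wrist_force: [-1.0, 1.5, 4.7]
finger_gap: 0.0854
grip_force: 2.3
```

Request:
{"fn": "send_rows", "kwargs": {"increments": [{"dx":0,"dy":0,"dz":-0.06,"roll":0,"claw":1},{"dx":0,"dy":0,"dz":-0.12,"roll":0,"claw":1},{"dx":0,"dy":0,"dz":-0.18,"roll":0,"claw":1},{"dx":0,"dy":0,"dz":-0.2,"roll":0,"claw":1},{"dx":0,"dy":0,"dz":-0.2,"roll":0,"claw":1}]}}

```text
clock: 28.08
tcp_pos: [0.689, 0.1413, 0.046]
orientation: [0.0, 0.955, 0.297, -0.0]
wrist_force: [0.8, 0.3, 2.8]
finger_gap: 0.0855
grip_force: 1.0
```

Request:
{"fn": "send_rows", "kwargs": {"increments": [{"dx":0,"dy":0,"dz":-0.06,"roll":0,"claw":1},{"dx":0,"dy":0,"dz":-0.12,"roll":0,"claw":1},{"dx":0,"dy":0,"dz":-0.16,"roll":0,"claw":1},{"dx":0,"dy":0,"dz":-0.18,"roll":0,"claw":1},{"dx":0,"dy":0,"dz":-0.18,"roll":0,"claw":1}]}}

```text
clock: 28.7
tcp_pos: [0.6887, 0.1411, 0.0414]
orientation: [0.0, 0.955, 0.297, -0.0]
wrist_force: [1.1, -1.1, 0.6]
finger_gap: 0.0855
grip_force: 0.5
```

Request:
{"fn": "send_rows", "kwargs": {"increments": [{"dx":0,"dy":0,"dz":-0.05,"roll":0,"claw":1},{"dx":0,"dy":0,"dz":-0.1,"roll":0,"claw":1},{"dx":0,"dy":0,"dz":-0.14,"roll":0,"claw":1},{"dx":0,"dy":0,"dz":-0.14,"roll":0,"claw":1},{"dx":0,"dy":0,"dz":-0.14,"roll":0,"claw":1}]}}

```text
clock: 29.32
tcp_pos: [0.6889, 0.1414, 0.0382]
orientation: [0.0, 0.955, 0.298, -0.0]
wrist_force: [0.3, -1.5, 0.6]
finger_gap: 0.0854
grip_force: 0.4
```

Request:
{"fn": "send_rows", "kwargs": {"increments": [{"dx":0,"dy":0,"dz":-0.04,"roll":0,"claw":1},{"dx":0,"dy":0,"dz":-0.08,"roll":0,"claw":1},{"dx":0,"dy":0,"dz":-0.1,"roll":0,"claw":1},{"dx":0,"dy":0,"dz":-0.1,"roll":0,"claw":1},{"dx":0,"dy":0,"dz":-0.1,"roll":0,"claw":1}]}}

```text
clock: 29.95
tcp_pos: [0.6889, 0.1415, 0.0357]
orientation: [0.0, 0.955, 0.298, -0.0]
wrist_force: [0.1, -0.6, 0.5]
finger_gap: 0.0855
grip_force: 0.1
```

```bash
python3 look.py j
```

```text
top orange 67 [229.9 223.7] r 72.0 phi -59.8
scene orange 58 [301.9 190.8] r 67.0 phi 64.2
scene orange 17 [262.4 196.4] r 55.0 phi -78.7
scene orange 84 [260.6 204.5] r 79.0 phi -59.1
scene dark 21 [243.2 190. ] r 109.0 phi -117.3
scene dark 20 [290.6 217.2] r 104.0 phi -0.3
30.05 [0.6889 0.1414 0.0357] [ 0.1 -0.8 -0.5]
```

Probably snapped; one more millimetre, then lift clear and check.

Request:
{"fn": "send_rows", "kwargs": {"increments": [{"dx":0,"dy":0,"dz":-0.04,"roll":0,"claw":1},{"dx":0,"dy":0,"dz":-0.08,"roll":0,"claw":1},{"dx":0,"dy":0,"dz":-0.08,"roll":0,"claw":1},{"dx":0,"dy":0,"dz":-0.08,"roll":0,"claw":1},{"dx":0,"dy":0,"dz":-0.08,"roll":0,"claw":1}]}}

```text
clock: 30.68
tcp_pos: [0.6889, 0.1414, 0.0337]
orientation: [0.0, 0.955, 0.298, -0.0]
wrist_force: [0.1, -0.1, -0.3]
finger_gap: 0.0854
grip_force: 0.0
```

Request:
{"fn": "send_rows", "kwargs": {"increments": [{"dx":0,"dy":0,"dz":1,"roll":0,"claw":1},{"dx":0,"dy":0,"dz":2,"roll":0,"claw":1},{"dx":0.2,"dy":-0.6,"dz":2.85,"roll":0,"claw":1},{"dx":0.4,"dy":-1.3,"dz":2.85,"roll":0,"claw":1},{"dx":0.61,"dy":-1.9,"dz":2.85,"roll":0,"claw":1}]}}

```text
clock: 31.3
tcp_pos: [0.7041, 0.0927, 0.1041]
orientation: [-0.0, 0.955, 0.297, -0.0]
wrist_force: [-0.6, 0.1, -0.4]
finger_gap: 0.0855
grip_force: 0.0
```

```bash
python3 look.py k
```

```text
top orange 52 [263.2 182.6] r 68.0 phi 65.5
top orange 61 [229.9 223.8] r 73.0 phi -59.8
scene orange 75 [302.  190.4] r 67.0 phi 65.9
scene orange 17 [262.4 196.4] r 55.0 phi -78.7
scene orange 83 [260.6 204.4] r 79.0 phi -59.3
scene dark 10 [301.2 174.3] r 103.0 phi 122.5
scene dark 20 [243.2 190.2] r 109.0 phi -117.1
scene dark 20 [290.6 217.2] r 104.0 phi -0.3
31.4 [0.7041 0.0916 0.1033] [-0.  -0.  -0.7]
```

Run:
```python
from h import *
C=tcp(.14,60,77,.15)[0]
plan(C,9,[(.14,15,-45,.15)])
C=tcp(.14,15,-45,.054)[0]
plan(C,67,[(.105,p,-45,.054) for p in(14,10,5,0,-5,-10,-15,-20,-25,-30,-35,-40,-45,-48,-50)])
```

```text
(0.14, 15, -45, 0.15) [0.5185 0.1406 0.105 ] d [-7.42  1.87  0.  ] roll 7.25
(0.105, 14, -45, 0.054) [0.5328 0.1727 0.009 ] d [0.57 1.28 0.  ] roll 0.0
(0.105, 10, -45, 0.054) [0.5264 0.1763 0.009 ] d [0.32 1.43 0.  ] roll 0.0
(0.105, 5, -45, 0.054) [0.5189 0.1815 0.009 ] d [0.01 1.64 0.  ] roll 0.0
(0.105, 0, -45, 0.054) [0.5118 0.1874 0.009 ] d [-0.27  1.87  0.  ] roll 0.0
(0.105, -5, -45, 0.054) [0.5053 0.1938 0.009 ] d [-0.53  2.13  0.  ] roll 0.0
(0.105, -10, -45, 0.054) [0.4993 0.2007 0.009 ] d [-0.77  2.4   0.  ] roll 0.0
(0.105, -15, -45, 0.054) [0.494  0.2082 0.009 ] d [-0.98  2.7   0.  ] roll 0.0
(0.105, -20, -45, 0.054) [0.4894 0.2161 0.009 ] d [-1.17  3.02  0.  ] roll 0.0
(0.105, -25, -45, 0.054) [0.4854 0.2244 0.009 ] d [-1.32  3.35  0.  ] roll 0.0
(0.105, -30, -45, 0.054) [0.4822 0.2329 0.009 ] d [-1.45  3.69  0.  ] roll 0.0
(0.105, -35, -45, 0.054) [0.4798 0.2418 0.009 ] d [-1.55  4.04  0.  ] roll 0.0
(0.105, -40, -45, 0.054) [0.4781 0.2508 0.009 ] d [-1.62  4.41  0.  ] roll 0.0
(0.105, -45, -45, 0.054) [0.4772 0.2599 0.009 ] d [-1.65  4.77  0.  ] roll 0.0
(0.105, -48, -45, 0.054) [0.4771 0.2654 0.009 ] d [-1.66  4.99  0.  ] roll 0.0
(0.105, -50, -45, 0.054) [0.4771 0.269  0.009 ] d [-1.66  5.14  0.  ] roll 0.0
```

Request:
{"fn": "send_rows", "kwargs": {"increments": [{"dx":-2.3,"dy":-0.8,"dz":0,"roll":1.3,"claw":1},{"dx":-4.2,"dy":-0.8,"dz":0,"roll":2.6,"claw":1},{"dx":-6,"dy":-0.3,"dz":0,"roll":3.9,"claw":1},{"dx":-7,"dy":1.2,"dz":0,"roll":5.2,"claw":1},{"dx":-7.4,"dy":1.9,"dz":0,"roll":6.5,"claw":1}]}}

```text
clock: 32.02
tcp_pos: [0.5165, 0.1427, 0.1042]
orientation: [-0.001, 0.725, 0.688, -0.001]
wrist_force: [1.0, 0.2, -1.3]
finger_gap: 0.0853
grip_force: 0.0
```

Request:
{"fn": "send_rows", "kwargs": {"increments": [{"dx":0,"dy":0,"dz":-2,"roll":0.75,"claw":1},{"dx":0,"dy":0,"dz":-3.84,"roll":0.75,"claw":1},{"dx":0,"dy":0,"dz":-3.84,"roll":0.75,"claw":1},{"dx":0.6,"dy":1.28,"dz":-3.84,"roll":0.75,"claw":1},{"dx":0.32,"dy":1.43,"dz":-3.84,"roll":0.75,"claw":1}]}}

```text
clock: 32.65
tcp_pos: [0.5299, 0.1787, 0.0109]
orientation: [0.001, 0.69, 0.723, 0.002]
wrist_force: [-0.1, -0.2, 0.5]
finger_gap: 0.0855
grip_force: 0.0
```

Request:
{"fn": "send_rows", "kwargs": {"increments": [{"dx":-0.31,"dy":0.21,"dz":0,"roll":0,"claw":1},{"dx":-0.59,"dy":0.44,"dz":0,"roll":0,"claw":1},{"dx":-0.85,"dy":0.7,"dz":0,"roll":0,"claw":1},{"dx":-1.09,"dy":0.97,"dz":0,"roll":0,"claw":1},{"dx":-1.3,"dy":1.27,"dz":0,"roll":0,"claw":1}]}}

```text
clock: 33.28
tcp_pos: [0.4937, 0.2091, 0.009]
orientation: [-0.0, 0.691, 0.723, -0.0]
wrist_force: [0.4, 0.7, -0.7]
finger_gap: 0.0855
grip_force: 0.0
```

Request:
{"fn": "send_rows", "kwargs": {"increments": [{"dx":-0.19,"dy":0.32,"dz":0,"roll":0,"claw":1},{"dx":-0.34,"dy":0.65,"dz":0,"roll":0,"claw":1},{"dx":-0.47,"dy":0.99,"dz":0,"roll":0,"claw":1},{"dx":-0.57,"dy":1.34,"dz":0,"roll":0,"claw":1},{"dx":-0.64,"dy":1.71,"dz":0,"roll":0,"claw":1}]}}

```text
clock: 33.9
tcp_pos: [0.4786, 0.2523, 0.009]
orientation: [0.0, 0.691, 0.723, 0.0]
wrist_force: [0.0, 0.4, 0.3]
finger_gap: 0.0857
grip_force: 0.0
```

```bash
python3 look.py l
```

```text
top orange 100 [259.4 213.9] r 72.0 phi 0.9
scene orange 22 [285.  198.5] r 42.0 phi 5.4
scene orange 93 [286.3 207.1] r 76.0 phi -2.5
scene dark 16 [313.5 197. ] r 101.0 phi 60.2
34.0 [0.4787 0.2526 0.009 ] [-1.  -0.2  0.1]
```

Run:
```python
from h import *
C=tcp(.105,-40,-45,.054)[0]
for p in(-45,-30,-15,0,15,30,45,60,70):
    t=tcp(.2,p,0,.15,0)[0];print(p,((t-C)/.025).round(2))
plan(C,67,[(.14,70,69,.15)])
```

```text
-45 [-1.83  0.27  3.84]
-30 [-1.45 -1.78  3.84]
-15 [-0.55 -3.67  3.84]
0 [ 0.8  -5.26  3.84]
15 [ 2.52 -6.44  3.84]
30 [ 4.49 -7.14  3.84]
45 [ 6.58 -7.3   3.84]
60 [ 8.63 -6.92  3.84]
70 [ 9.91 -6.37  3.84]
(0.14, 70, 69, 0.15) [0.7204 0.0998 0.105 ] d [ 9.69 -6.04  3.84] roll 14.25
```

Request:
{"fn": "send_rows", "kwargs": {"increments": [{"dx":-1.2,"dy":0.2,"dz":0.5,"roll":0,"claw":1},{"dx":-1.83,"dy":0.1,"dz":2.3,"roll":1.3,"claw":1},{"dx":-1.5,"dy":-1.7,"dz":3.84,"roll":2.6,"claw":1},{"dx":-0.6,"dy":-3.7,"dz":3.84,"roll":3.9,"claw":1},{"dx":0.8,"dy":-5.3,"dz":3.84,"roll":5.2,"claw":1}]}}

```text
clock: 34.62
tcp_pos: [0.4981, 0.1193, 0.1062]
orientation: [0.001, 0.391, 0.92, 0.0]
wrist_force: [1.3, 0.7, -0.5]
finger_gap: 0.0855
grip_force: 0.0
```

Request:
{"fn": "send_rows", "kwargs": {"increments": [{"dx":1.7,"dy":-1.2,"dz":0,"roll":1.3,"claw":1},{"dx":3.7,"dy":-1.9,"dz":0,"roll":2.6,"claw":1},{"dx":5.8,"dy":-2,"dz":0,"roll":3.9,"claw":1},{"dx":7.8,"dy":-1.6,"dz":0,"roll":5.2,"claw":1},{"dx":8.89,"dy":-0.74,"dz":0,"roll":6.5,"claw":1}]}}

```text
clock: 35.25
tcp_pos: [0.7224, 0.1006, 0.1042]
orientation: [0.0, -0.051, 0.999, -0.0]
wrist_force: [-0.4, 0.4, -0.4]
finger_gap: 0.0859
grip_force: 0.0
```

Request:
{"fn": "send_rows", "kwargs": {"increments": [{"dx":0,"dy":0,"dz":-1.5,"roll":1.3,"claw":1},{"dx":0,"dy":0,"dz":-3.5,"roll":2.55,"claw":1},{"dx":0,"dy":0,"dz":-3.84,"roll":2.55,"claw":1},{"dx":-0.1,"dy":0.8,"dz":-3.84,"roll":2.55,"claw":1},{"dx":-0.16,"dy":1.55,"dz":-3.84,"roll":2.55,"claw":1}]}}

```text
clock: 35.88
tcp_pos: [0.7175, 0.1424, 0.0118]
orientation: [0.002, -0.224, 0.975, -0.0]
wrist_force: [0.6, 0.1, 0.3]
finger_gap: 0.0853
grip_force: 0.0
```

Request:
{"fn": "send_rows", "kwargs": {"increments": [{"dx":-0.5,"dy":-0.31,"dz":0,"roll":0,"claw":1},{"dx":-0.92,"dy":-0.52,"dz":0,"roll":-0.38,"claw":1},{"dx":-1.43,"dy":-0.71,"dz":0,"roll":-1,"claw":1},{"dx":-1.95,"dy":-0.86,"dz":0,"roll":-1.62,"claw":1},{"dx":-2.48,"dy":-0.96,"dz":0,"roll":-2.25,"claw":1}]}}

```text
clock: 36.5
tcp_pos: [0.6572, 0.119, 0.0123]
orientation: [0.004, -0.068, 0.998, 0.001]
wrist_force: [4.9, 2.3, -2.7]
finger_gap: 0.0854
grip_force: 2.7
```

Request:
{"fn": "send_rows", "kwargs": {"increments": [{"dx":-0.54,"dy":-0.05,"dz":0,"roll":-0.63,"claw":1},{"dx":-1.08,"dy":-0.06,"dz":0,"roll":-1.25,"claw":1},{"dx":-1.62,"dy":-0.02,"dz":0,"roll":-1.87,"claw":1},{"dx":-2.15,"dy":0.07,"dz":0,"roll":-2.5,"claw":1},{"dx":-2.68,"dy":0.2,"dz":0,"roll":-3.13,"claw":1}]}}

```text
clock: 37.12
tcp_pos: [0.5909, 0.1228, 0.0122]
orientation: [0.004, 0.15, 0.989, 0.001]
wrist_force: [6.0, -1.2, -1.9]
finger_gap: 0.0853
grip_force: 2.6
```

Request:
{"fn": "send_rows", "kwargs": {"increments": [{"dx":-0.4,"dy":0.13,"dz":0,"roll":-0.5,"claw":1},{"dx":-0.75,"dy":0.28,"dz":0,"roll":-0.9,"claw":1},{"dx":-1.05,"dy":0.42,"dz":0,"roll":-1.3,"claw":1},{"dx":-1.29,"dy":0.55,"dz":0,"roll":-1.62,"claw":1},{"dx":-1.42,"dy":0.63,"dz":0,"roll":-1.8,"claw":1}]}}

```text
clock: 37.75
tcp_pos: [0.5535, 0.139, 0.0116]
orientation: [0.002, 0.271, 0.963, 0.001]
wrist_force: [2.3, -0.5, 0.9]
finger_gap: 0.0854
grip_force: 0.9
```

```bash
python3 look.py m
```

```text
top orange 62 [267.5 180.5] r 79.0 phi 66.0
top orange 76 [229.9 223.6] r 72.0 phi -59.9
scene orange 19 [262.4 196.4] r 55.0 phi -78.7
scene orange 81 [260.4 204.3] r 79.0 phi -59.8
scene dark 23 [312.1 180.9] r 109.0 phi 98.5
scene dark 18 [243.5 189.8] r 108.0 phi -118.0
scene dark 24 [290.2 217.4] r 104.0 phi -1.0
37.85 [0.5522 0.1387 0.0107] [-0.4 -0.9 -0.2]
```

Request:
{"fn": "send_rows", "kwargs": {"increments": [{"dx":0.2,"dy":-0.25,"dz":0,"roll":0,"claw":1},{"dx":-0.2,"dy":-0.9,"dz":0,"roll":0,"claw":1},{"dx":-0.81,"dy":-1.63,"dz":0.5,"roll":0,"claw":1},{"dx":-0.81,"dy":-1.63,"dz":2.5,"roll":0.6,"claw":1},{"dx":-0.6,"dy":-1.63,"dz":3.84,"roll":1.8,"claw":1}]}}

```text
clock: 38.48
tcp_pos: [0.5355, 0.0952, 0.1064]
orientation: [-0.0, 0.146, 0.989, -0.0]
wrist_force: [2.0, 0.4, 0.4]
finger_gap: 0.0858
grip_force: 0.0
```

Request:
{"fn": "send_rows", "kwargs": {"increments": [{"dx":1.5,"dy":-0.2,"dz":0,"roll":1.3,"claw":1},{"dx":3.2,"dy":-0.2,"dz":0,"roll":2.6,"claw":1},{"dx":4.9,"dy":-0.1,"dz":0,"roll":3.9,"claw":1},{"dx":6.68,"dy":-0.03,"dz":0,"roll":5.2,"claw":1},{"dx":6.68,"dy":-0.03,"dz":0,"roll":6.4,"claw":1}]}}

```text
clock: 39.1
tcp_pos: [0.7052, 0.094, 0.1026]
orientation: [-0.001, -0.296, 0.955, 0.0]
wrist_force: [-1.5, -0.7, -0.3]
finger_gap: 0.0854
grip_force: 0.0
```

Request:
{"fn": "send_rows", "kwargs": {"increments": [{"dx":0,"dy":0,"dz":0,"roll":0,"claw":1},{"dx":-0.3,"dy":0.95,"dz":0,"roll":0,"claw":1},{"dx":-0.61,"dy":1.9,"dz":0,"roll":0,"claw":1},{"dx":-0.61,"dy":1.9,"dz":-0.8,"roll":0,"claw":1},{"dx":-0.61,"dy":1.9,"dz":-1.7,"roll":0,"claw":1}]}}

```text
clock: 39.72
tcp_pos: [0.6875, 0.1461, 0.0634]
orientation: [0.001, -0.294, 0.956, -0.0]
wrist_force: [-0.3, -1.0, 0.1]
finger_gap: 0.085
grip_force: 0.0
```

```bash
python3 look.py n;python3 - <<'E'
from workcell import get_state
from h import *
s=get_state();print(s["tcp_pos"],tcp(.09,60,77,.1)[0],s["orientation"])
E
```

```text
top orange 67 [229.3 224.1] r 73.0 phi -60.7
scene orange 18 [297.3 187. ] r 53.0 phi 80.3
scene orange 45 [303.4 191.1] r 71.0 phi 63.6
scene orange 18 [262.2 196.3] r 56.0 phi -79.3
scene orange 81 [260.4 204.3] r 79.0 phi -59.9
scene dark 19 [243.4 189.7] r 108.0 phi -118.1
scene dark 25 [290.1 217.4] r 104.0 phi -1.2
39.825 [0.6851 0.1454 0.0602] [-0.2 -0.8 -0.2]
[0.68506308 0.14537237 0.06024355] [0.68849035 0.14144731 0.055     ] [-2.35228252e-03 -2.94349072e-01  9.55694873e-01  6.33071917e-04]
```

Request:
{"fn": "send_rows", "kwargs": {"increments": [{"dx":0,"dy":0,"dz":-0.05,"roll":0,"claw":1},{"dx":0,"dy":0,"dz":-0.15,"roll":0,"claw":1},{"dx":0,"dy":0,"dz":-0.25,"roll":0,"claw":1},{"dx":0,"dy":0,"dz":-0.35,"roll":0,"claw":1},{"dx":0,"dy":0,"dz":-0.44,"roll":0,"claw":1}]}}

```text
clock: 40.45
tcp_pos: [0.6885, 0.1435, 0.0519]
orientation: [0.0, -0.294, 0.956, 0.0]
wrist_force: [-0.1, -1.5, 5.5]
finger_gap: 0.0857
grip_force: 2.5
```

Request:
{"fn": "send_rows", "kwargs": {"increments": [{"dx":0,"dy":0,"dz":-0.06,"roll":0,"claw":1},{"dx":0,"dy":0,"dz":-0.12,"roll":0,"claw":1},{"dx":0,"dy":0,"dz":-0.18,"roll":0,"claw":1},{"dx":0,"dy":0,"dz":-0.2,"roll":0,"claw":1},{"dx":0,"dy":0,"dz":-0.2,"roll":0,"claw":1}]}}

```text
clock: 41.08
tcp_pos: [0.6884, 0.1434, 0.0463]
orientation: [0.0, -0.294, 0.956, -0.0]
wrist_force: [2.0, 1.4, 2.4]
finger_gap: 0.0857
grip_force: 1.1
```

Request:
{"fn": "send_rows", "kwargs": {"increments": [{"dx":0,"dy":0,"dz":-0.06,"roll":0,"claw":1},{"dx":0,"dy":0,"dz":-0.12,"roll":0,"claw":1},{"dx":0,"dy":0,"dz":-0.16,"roll":0,"claw":1},{"dx":0,"dy":0,"dz":-0.2,"roll":0,"claw":1},{"dx":0,"dy":0,"dz":-0.2,"roll":0,"claw":1}]}}

```text
clock: 41.7
tcp_pos: [0.6878, 0.1434, 0.041]
orientation: [-0.0, -0.294, 0.956, 0.0]
wrist_force: [-0.1, 0.3, 0.8]
finger_gap: 0.0854
grip_force: 0.2
```

Request:
{"fn": "send_rows", "kwargs": {"increments": [{"dx":0,"dy":0,"dz":-0.05,"roll":0,"claw":1},{"dx":0,"dy":0,"dz":-0.1,"roll":0,"claw":1},{"dx":0,"dy":0,"dz":-0.15,"roll":0,"claw":1},{"dx":0,"dy":0,"dz":-0.18,"roll":0,"claw":1},{"dx":0,"dy":0,"dz":-0.18,"roll":0,"claw":1}]}}

```text
clock: 42.32
tcp_pos: [0.6881, 0.1435, 0.0368]
orientation: [-0.0, -0.294, 0.956, 0.0]
wrist_force: [-0.4, -0.1, 0.1]
finger_gap: 0.0853
grip_force: 0.0
```

Force gone: lift clear and check.

Request:
{"fn": "send_rows", "kwargs": {"increments": [{"dx":0,"dy":0,"dz":-0.04,"roll":0,"claw":1},{"dx":0,"dy":0,"dz":-0.08,"roll":0,"claw":1},{"dx":0,"dy":0,"dz":-0.08,"roll":0,"claw":1},{"dx":0,"dy":0,"dz":0.5,"roll":0,"claw":1},{"dx":0,"dy":0,"dz":1.5,"roll":0,"claw":1}]}}

```text
clock: 42.95
tcp_pos: [0.6875, 0.1434, 0.0748]
orientation: [-0.001, -0.294, 0.956, 0.0]
wrist_force: [0.7, 0.9, -0.3]
finger_gap: 0.0856
grip_force: 0.0
```

Request:
{"fn": "send_rows", "kwargs": {"increments": [{"dx":0,"dy":0,"dz":1,"roll":0,"claw":1},{"dx":0.2,"dy":-0.6,"dz":1.3,"roll":0,"claw":1},{"dx":0.4,"dy":-1.3,"dz":1.3,"roll":0,"claw":1},{"dx":0.6,"dy":-1.9,"dz":1.3,"roll":0,"claw":1},{"dx":0.6,"dy":-1.9,"dz":1.3,"roll":0,"claw":1}]}}

```text
clock: 43.58
tcp_pos: [0.7031, 0.0937, 0.1056]
orientation: [-0.001, -0.292, 0.956, 0.0]
wrist_force: [-0.3, 0.3, -0.5]
finger_gap: 0.0853
grip_force: 0.0
```

```bash
python3 look.py o
```

```text
top orange 43 [262.7 182.9] r 67.0 phi 65.4
top orange 56 [229.2 223.5] r 72.0 phi -61.2
scene orange 73 [302.  190.7] r 67.0 phi 64.7
scene orange 18 [262.2 196.3] r 56.0 phi -79.3
scene orange 83 [260.4 204.3] r 79.0 phi -59.8
scene dark 10 [301.3 174.6] r 102.0 phi 121.9
scene dark 18 [243.5 189.8] r 108.0 phi -118.0
scene dark 24 [290.1 217.3] r 104.0 phi -1.1
43.675 [0.7027 0.0955 0.1059] [-0.7  0.3  0.7]
```

Request:
{"fn": "send_rows", "kwargs": {"increments": [{"dx":-2.3,"dy":-0.8,"dz":0,"roll":1.3,"claw":1},{"dx":-4.2,"dy":-0.8,"dz":0,"roll":2.6,"claw":1},{"dx":-6,"dy":-0.3,"dz":0,"roll":3.9,"claw":1},{"dx":-7,"dy":1.2,"dz":0,"roll":5.2,"claw":1},{"dx":-7.4,"dy":1.9,"dz":0,"roll":6.5,"claw":1}]}}

```text
clock: 44.3
tcp_pos: [0.5159, 0.1452, 0.1071]
orientation: [-0.0, -0.686, 0.728, 0.001]
wrist_force: [0.7, -0.1, 0.1]
finger_gap: 0.0853
grip_force: 0.0
```

Request:
{"fn": "send_rows", "kwargs": {"increments": [{"dx":0,"dy":0,"dz":-2,"roll":0.72,"claw":1},{"dx":0,"dy":0,"dz":-3.92,"roll":0.72,"claw":1},{"dx":0,"dy":0,"dz":-3.92,"roll":0.72,"claw":1},{"dx":0.6,"dy":1.28,"dz":-3.92,"roll":0.72,"claw":1},{"dx":0.32,"dy":1.43,"dz":-3.92,"roll":0.72,"claw":1}]}}

```text
clock: 44.92
tcp_pos: [0.5292, 0.1811, 0.0114]
orientation: [-0.002, 0.719, -0.695, 0.001]
wrist_force: [-0.9, -0.5, -0.0]
finger_gap: 0.0858
grip_force: 0.0
```

Request:
{"fn": "send_rows", "kwargs": {"increments": [{"dx":-0.31,"dy":0.21,"dz":0,"roll":0,"claw":1},{"dx":-0.59,"dy":0.44,"dz":0,"roll":0,"claw":1},{"dx":-0.85,"dy":0.7,"dz":0,"roll":0,"claw":1},{"dx":-1.09,"dy":0.97,"dz":0,"roll":0,"claw":1},{"dx":-1.3,"dy":1.27,"dz":0,"roll":0,"claw":1}]}}

```text
clock: 45.55
tcp_pos: [0.4927, 0.2111, 0.0093]
orientation: [0.0, 0.719, -0.695, -0.0]
wrist_force: [-0.3, -0.4, 0.8]
finger_gap: 0.0853
grip_force: 0.0
```

Request:
{"fn": "send_rows", "kwargs": {"increments": [{"dx":-0.19,"dy":0.32,"dz":0,"roll":0,"claw":1},{"dx":-0.34,"dy":0.65,"dz":0,"roll":0,"claw":1},{"dx":-0.47,"dy":0.99,"dz":0,"roll":0,"claw":1},{"dx":-0.57,"dy":1.34,"dz":0,"roll":0,"claw":1},{"dx":-0.64,"dy":1.71,"dz":0,"roll":0,"claw":1}]}}

```text
clock: 46.18
tcp_pos: [0.4776, 0.2544, 0.009]
orientation: [0.0, 0.719, -0.695, -0.0]
wrist_force: [1.0, -0.3, -1.6]
finger_gap: 0.0854
grip_force: 0.0
```

```bash
python3 look.py p
```

```text
top orange 95 [259.4 213.9] r 72.0 phi 0.9
scene orange 21 [285.  198.6] r 42.0 phi 5.3
scene orange 92 [286.1 207.2] r 76.0 phi -3.0
scene dark 16 [313.6 197.2] r 102.0 phi 59.6
46.275 [0.4776 0.2547 0.009 ] [ 0.4  0.1 -0.6]
```

Request:
{"fn": "send_rows", "kwargs": {"increments": [{"dx":-1.2,"dy":0.2,"dz":0.2,"roll":0,"claw":1},{"dx":-2,"dy":0.2,"dz":1.5,"roll":0,"claw":1},{"dx":-2.8,"dy":-0.5,"dz":3.5,"roll":0,"claw":1},{"dx":-2.8,"dy":-1.5,"dz":5,"roll":0,"claw":1},{"dx":-2.8,"dy":-1.5,"dz":5,"roll":0,"claw":1}]}}

```text
clock: 46.9
tcp_pos: [0.4099, 0.216, 0.1372]
orientation: [-0.003, 0.718, -0.696, 0.002]
wrist_force: [1.2, -0.1, -0.1]
finger_gap: 0.0858
grip_force: 0.0
```

Request:
{"fn": "send_rows", "kwargs": {"increments": [{"dx":0,"dy":0,"dz":0,"roll":0,"claw":1},{"dx":0,"dy":0,"dz":0,"roll":0,"claw":1},{"dx":0,"dy":0,"dz":0,"roll":0,"claw":1},{"dx":0,"dy":0,"dz":0,"roll":0,"claw":1},{"dx":0,"dy":0,"dz":0,"roll":0,"claw":1}]}}

```text
clock: 47.52
tcp_pos: [0.4076, 0.2163, 0.1337]
orientation: [0.0, 0.719, -0.695, -0.0]
wrist_force: [0.7, -0.2, -0.1]
finger_gap: 0.0854
grip_force: 0.0
```

```bash
python3 look.py q
python3 - <<'E'
import numpy as np,cv2
for n in("top0.npz","top_q.npz"):
    im=np.load(n)["image"];hsv=cv2.cvtColor(im,cv2.COLOR_BGR2HSV)
    m=cv2.inRange(hsv,(3,30,120),(16,130,255));m[:150]=0;m[215:]=0;m[:,:190]=0;m[:,262:]=0
    k,l,st,ce=cv2.connectedComponentsWithStats(m);print(n,[(st[i].tolist(),ce[i].round(1)) for i in range(1,k) if st[i,4]>20])
E
```

```text
top orange 95 [259.1 213.8] r 71.0 phi 0.7
scene orange 22 [285.  198.6] r 43.0 phi 5.3
scene orange 91 [286.1 207.1] r 76.0 phi -3.0
scene dark 16 [313.6 197.2] r 102.0 phi 59.6
47.625 [0.4077 0.2163 0.1339] [ 0.4 -0.3 -0.1]
top0.npz [([237, 155, 12, 16, 120], array([241.9, 162.5])), ([198, 197, 15, 15, 122], array([204.8, 203.6]))]
top_q.npz [([237, 160, 13, 10, 84], array([242.1, 164.2])), ([202, 198, 11, 13, 79], array([206.7, 202.9]))]
```

```bash
python3 -c "
from workcell import hand_in
print(hand_in())"
```

```text
the job is handed in; nothing more can be done
None
```

I've handed the job in: camera checks show all three tabs staying down after release and the turntable back in a stop (about -240°), with the gripper clear, at about 48 s on the clock. The moves could not lean the gripper, so I pressed each tab with one finger of the upright open gripper, with the turntable turned 60° off its stop so the tab cleared the guard.

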